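# Make up the trolley's bar set: nest the tumblers, gather the napkin rings on the rod

## Robot

A 7-joint arm with a two-finger parallel gripper is mounted at the origin on the work surface. World frame = base frame: x ahead of the robot, y to its left, z up, the work surface at z = 0. Lengths are in m, angles in rad, forces in N, time in s.
With the tool pointing down it reaches from about 0.35 to 0.9 m from the base axis. Payload 8.1 kg.
Tool frame: the origin (TCP) lies at the very end of the fingers, on their centre line; the grasp point (between the pads) lies 19 mm behind it; x points along the fingers, z is the direction in which the jaws open and shut, and the axes are right-handed (so a half turn about x gives the same grasp; the last joint's range is limited). The gripper opens to 92 mm and grips with 3 to 60 N. Pads are 19 mm wide; open, the fingers measure 130 mm over their backs; the gripper's body (75 mm by 190 mm) begins 47 mm behind the grasp point.
Start: joints at [-1.25, 0.434, 0.025, 1.573, -0.012, 1.134, -0.075], TCP at [0.257, 0.57, 0.227] pointing down, gripper open.
Joint ranges: [-2.62, 2.62], [-0.44, 2.09], [-1.27, 1.32], [0.08, 2.57], [-1.32, 4.46], [0.12, 2], [-2.74, 2.74]. Speed limits (rad/s): [2.22, 2.22, 3.01, 3.01, 3.14, 3.14, 3.14].

## Interface

Orientations are given as a rotation vector (axis times angle).
In Python, from rig import bot gives the robot as it stands.
- The arm moves only by the tool step_arm, never from a script. Its argument "motion" is one flat list of numbers, 7 for each row, row after row: the turn, a rotation vector about the tool's x, y, z in units of 6 degrees (1.0 is 6 degrees), then the shift along the tool's x, y, z in units of 40 mm (1.0 is 40 mm), then the opening, from -1 (shut) to 1 (fully open). A call has exactly 8 rows; each row shifts and turns the commanded pose from where the row before left it, along the tool's axes as they then stand; what a row does not reach is not made up. A row lasts 1/12 s, in which the tool goes at most 41.7 mm and 7.16 degrees, less where a joint would pass 70% of its speed; a pose out of reach is approached as far as the arm can. A call is refused whole if a number of a shift passes 1 or a number of a turn 1, either way. A call with a gripper value outside its range is refused whole. The fingers move at their own pace and stop on an object; the grip force is fixed at half the most. Time passes only in rows, so rows that do not move let the fingers close, or fill a call up. It gives the time, the measured TCP pose, the force and the opening at its end, in the units of the state.
- bot.get_state(): the state, without advancing time (a new reading comes with each control period).
- bot.read_camera(name): name is "side" or "top" or "wrist"; returns a dict with "pixels" (400x640x3 uint8, blue, green, red), "K" (3x3 intrinsics, pixels), "world_from_camera" (4x4, takes a point from camera to world coordinates). Camera axes: x right, y down, z forward; pixel columns grow to the right and rows downward; lengths in m; the calibration is good to about 2 mm. A picture is of the moment at which its call begins. There is no depth.
- bot.finish_job(): hands the job in, once; it reports no verdict.
The state is a dict: "time": time; "q": joint angles; "qd": joint speeds; "joint_torque": joint torques, N m; "ee_pos": TCP position; "ee_rot": TCP orientation; "contact_force": force on the tool from outside, world axes, zero at the start; "moment": the same for the moment, N m; "gripper_width": finger opening in m.
Only numpy, scipy, OpenCV 4.12 (cv2) and the standard library are available. Lean on these libraries where they do the work, as an engineer would, in place of code of your own. Each camera call takes 0.05 s, during which the arm holds its last target.

## Task

Make up the bar set for the next room: nest all the loose steel tumblers in one upright stack on the tumbler that stands in the cup seat. Take the carrying rod by its handle, thread it through all the napkin rings standing in the rack, lift them all off together on the rod, and lay the rod with its rings back in the cradle as it lay before, handle at the same end and rings hanging between the two posts. Leave the cans, miniature bottles and card holder where they stand.

Things in the scene. Friction and masses are not known exactly. Their poses are not given: they have to be found in the camera images.
- cup1: loose steel stacking tumbler, open top, 60 high, 90 g: foot 48 across up to 27 mm, sloping shoulder, straight sides 64 across from 32 mm up to the rim, wall 3. The foot of one drops into another's mouth until its shoulder rests on the rim, about 31 mm higher than the tumbler below. Origin: centre of the underside, z up. May be absent
- cup2: loose steel stacking tumbler, open top, 60 high, 90 g: foot 48 across up to 27 mm, sloping shoulder, straight sides 64 across from 32 mm up to the rim, wall 3. The foot of one drops into another's mouth until its shoulder rests on the rim, about 31 mm higher than the tumbler below. Origin: centre of the underside, z up. May be absent
- cup3: loose steel stacking tumbler, open top, 60 high, 90 g: foot 48 across up to 27 mm, sloping shoulder, straight sides 64 across from 32 mm up to the rim, wall 3. The foot of one drops into another's mouth until its shoulder rests on the rim, about 31 mm higher than the tumbler below. Origin: centre of the underside, z up. May be absent
- cup0: steel tumbler of the same shape as cup1 to cup3, loose, standing in the cup seat from the start; the others are to be nested on it. Origin at the centre of the underside, z up
- seat: fixed black round cup seat, 100 across, floor 4 thick with a raised collar up to 18 high (inside 54 across) round the foot of cup0. Origin at the centre of its underside
- ring1: loose steel napkin ring, 50 outside, hole 40, 16 wide, 25 g, standing on edge in one slot of the rack. Origin at the centre of the hole, own x along the hole's axis. May be absent; any slots may be empty
- ring2: loose steel napkin ring, 50 outside, hole 40, 16 wide, 25 g, standing on edge in one slot of the rack. Origin at the centre of the hole, own x along the hole's axis. May be absent; any slots may be empty
- ring3: loose steel napkin ring, 50 outside, hole 40, 16 wide, 25 g, standing on edge in one slot of the rack. Origin at the centre of the hole, own x along the hole's axis. May be absent; any slots may be empty
- ring4: loose steel napkin ring, 50 outside, hole 40, 16 wide, 25 g, standing on edge in one slot of the rack. Origin at the centre of the hole, own x along the hole's axis. May be absent; any slots may be empty
- rack: fixed black rack, 110 (own x) by 76 by 54 high. Four slots along own x at -39, -13, 13, 39 mm, each 20 wide, open upwards; combs stand only at the sides, so the middle 32 mm (own y) above the 20 mm thick floor is free from end to end. The standing rings' holes line up along own x, 45 mm above the origin, which is the centre of the underside
- cradle: fixed aluminium cradle, base 205 (own x) by 70; 10 mm thick posts at x = -82.5 and 82.5 mm, each with a notch flaring from 15 to about 40 wide, bottom 70 mm up, prong tips 100 up. The rod lies in both along own x, its axis 75 mm above the cradle's origin (centre of the underside), the rod's origin at x = -95.5 mm
- rod: loose carrying rod, 290 long, 120 g. Origin on the axis where handle meets shaft; own x along the shaft. Handle x = -90 to 0 mm, 16 wide (own y), from 15 below to 9 above the axis. Shaft 10 thick, 16 mm ball tip ending at x = 200; flange 26 across at x = 26 to 30. Cradle posts take the shaft at x = 13 and 178, so rings belong at 30 to 172. A hung ring's centre is 15 mm below the axis
- can1: bystander: sealed red tin snack can, 66 across, 85 high, origin at the centre of its underside
- can2: bystander: sealed red tin snack can, 66 across, 85 high, origin at the centre of its underside
- mini1: bystander: miniature glass bottle, 38 across, 110 high, origin at the centre of its underside
- mini2: bystander: miniature glass bottle, 38 across, 110 high, origin at the centre of its underside
- card_holder: bystander: clear acrylic card holder, base 100 by 100, upright plate 106 high, origin at the centre of its underside

How it is judged:
By the outcome, as a careful person would: the job done as asked, in the order asked, and still so for the second after the job is handed in, with the robot touching nothing.
Of ring1, ring2, ring3, ring4 only 2 to 4 are there at a start; the rules pass over those that are not, and their reading is None.
Of cup1, cup2, cup3 only 2 to 3 are there at a start; the rules pass over those that are not, and their reading is None.
At some moment in a run one of cup1, cup2, cup3 may be knocked a few centimetres aside while the robot is not near it.
It also fails if it takes over 200 s, if anything falls off the work surface, if the arm or the gripper's body presses on something with over 40 N, if the wrist force passes 120 N, or if a joint passes its speed limit or range.

## Working session

There is one attempt and no reset: what is moved stays moved. The work goes in short steps, Python scripts to look and compute and a tool call to move; the robot and the scene stay as the last step left them, time stands still between calls to the robot, and variables do not carry over. Pictures are saved under pics/ and viewed, and the job is handed in when it is done.

Besides the shell and the picture viewer there is one more tool, called after ">>>" as name(argument=value, ...) on one line, values as JSON. step_arm: Moves the arm, as the interface text tells. Its arguments: {"type":"object","properties":{"motion":{"type":"array"}},"required":["motion"]}

```bash
ls; mkdir -p pics
python3 - <<'E'
from rig import bot
import cv2
s=bot.get_state()
print(s)
for n in ["side","top","wrist"]:
    c=bot.read_camera(n); cv2.imwrite(f"pics/a_{n}.png",c["pixels"]); print(n,c["K"].round(1).tolist(),c["world_from_camera"].round(4).tolist())
E
```

```text
pics
{'time': 0.0, 'q': array([-1.2495804 ,  0.43525736,  0.02498922,  1.57409264, -0.01157045,
        1.1339748 , -0.07509121]), 'qd': array([ 4.12304877e-04, -1.15921818e-03, -6.43796861e-04,  2.27601082e-04,
        1.21426825e-03,  1.67256293e-03,  8.41891374e-06]), 'joint_torque': array([ 4.96599550e-04, -6.67841864e+01,  9.85042490e-01, -3.14464688e+01,
       -6.06457167e-02,  4.31658898e-02,  1.50817968e-04]), 'ee_pos': array([0.25688904, 0.56921495, 0.22592553]), 'ee_rot': array([-0.89254177,  1.38167518,  0.89088857]), 'contact_force': array([ 0.29946003, -0.23935508,  0.26867656]), 'moment': array([0.04730555, 0.00143488, 0.00481915]), 'gripper_width': 0.09186496998850643}
side [[455.2, 0.0, 320.1], [0.0, 455.2, 205.7], [0.0, 0.0, 1.0]] [[0.8238, -0.3052, 0.4776, -0.0043], [-0.5668, -0.439, 0.6971, -0.93], [-0.0031, -0.845, -0.5347, 0.7521], [0.0, 0.0, 0.0, 1.0]]
top [[382.7, 0.0, 322.9], [0.0, 382.7, 201.9], [0.0, 0.0, 1.0]] [[-0.0264, -0.9955, 0.0907, 0.5128], [-0.9996, 0.0272, 0.0067, -0.043], [-0.0092, -0.0904, -0.9959, 1.1149], [0.0, 0.0, 0.0, 1.0]]
wrist [[352.0, 0.0, 316.4], [0.0, 352.0, 206.1], [0.0, 0.0, 1.0]] [[0.4097, 0.8774, 0.2496, 0.1892], [0.9122, -0.3934, -0.1143, 0.5997], [-0.0021, 0.2745, -0.9616, 0.3833], [0.0, 0.0, 0.0, 1.0]]
```

View pics/a_top.png

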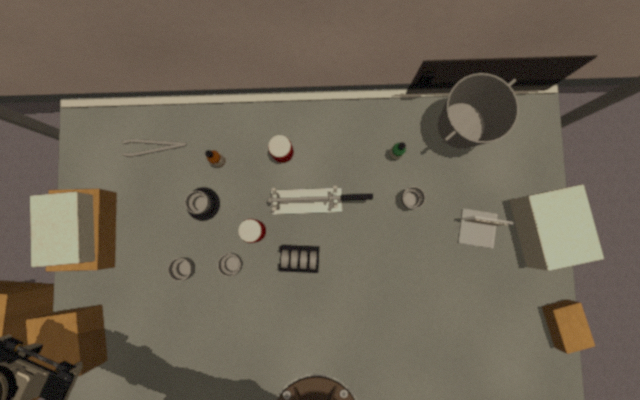

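View pics/a_side.png

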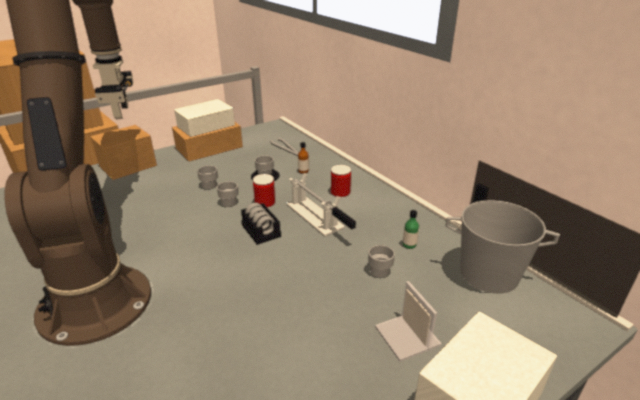

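View pics/a_wrist.png

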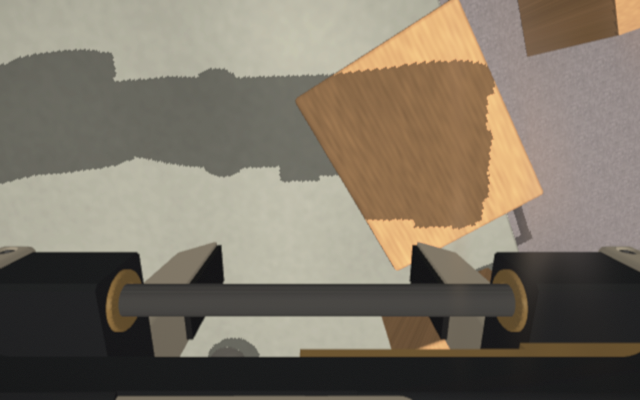

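Run:
```python
import cv2
im=cv2.imread("pics/a_top.png")
cv2.imwrite("pics/b1.png",cv2.resize(im[120:290,160:360],None,fx=4,fy=3.5,interpolation=cv2.INTER_CUBIC)[:, :800])
im=cv2.imread("pics/a_side.png")
cv2.imwrite("pics/b2.png",cv2.resize(im[130:290,190:430],None,fx=3.33,fy=3.33,interpolation=cv2.INTER_CUBIC))
```

```text
(no output)
```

View pics/b1.png

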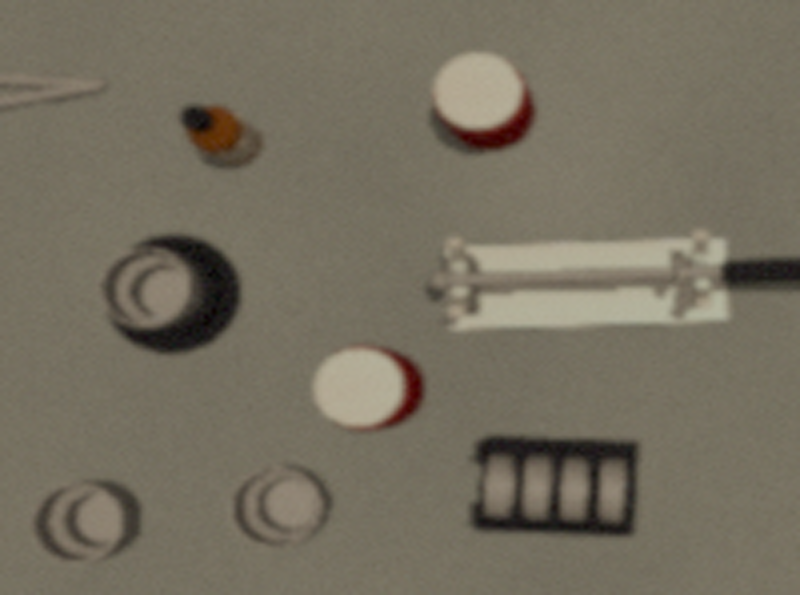

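View pics/b2.png

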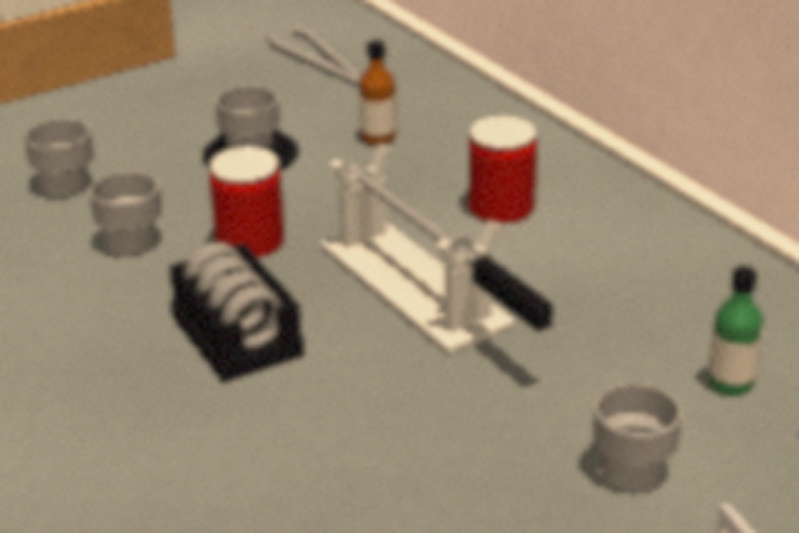

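```bash
cat > h.py <<'E'
import numpy as np, cv2
from scipy.spatial.transform import Rotation as R
from rig import bot
def grab(n,save=None):
    c=bot.read_camera(n)
    if save: cv2.imwrite(f"pics/{save}.png",c["pixels"])
    return c
def proj(c,P):
    P=np.atleast_2d(P); T=np.linalg.inv(c["world_from_camera"]); p=P@T[:3,:3].T+T[:3,3]
    q=p@c["K"].T; return q[:,:2]/q[:,2:]
def unproj(c,uv,z):
    T=c["world_from_camera"]; d=T[:3,:3]@np.linalg.inv(c["K"])@np.array([uv[0],uv[1],1.]); o=T[:3,3]
    return o+d*(z-o[2])/d[2]
def circ(x,y,z,r,n=72):
    t=np.linspace(0,2*np.pi,n,endpoint=False); return np.c_[x+r*np.cos(t),y+r*np.sin(t),np.full(n,z)]
def edge(c,rng=None):
    g=cv2.GaussianBlur(c["pixels"].astype(np.float32),(0,0),1.0).sum(2)/3
    return g
def radial(c,g,x,y,z,r,d=.003):
    # mean signed |difference| outside minus inside along circle
    a=proj(c,circ(x,y,z,r+d)); b=proj(c,circ(x,y,z,r-d))
    f=lambda p: cv2.remap(g,p[:,0].astype(np.float32),p[:,1].astype(np.float32),cv2.INTER_LINEAR).ravel()
    return np.abs(f(a)-f(b)).mean()
def draw(c,pts,im=None,col=(0,0,255),closed=True):
    im=c["pixels"].copy() if im is None else im
    cv2.polylines(im,[np.round(proj(c,pts)*16).astype(np.int32)],closed,col,1,cv2.LINE_AA,4); return im
def down(yaw): # tool x down; jaw axis z at angle yaw from world x
    z=np.array([np.cos(yaw),np.sin(yaw),0]);x=np.array([0,0,-1.]);y=np.cross(z,x)
    return R.from_matrix(np.c_[x,y,z])
def info():
    s=bot.get_state(); r=R.from_rotvec(s["ee_rot"]); m=r.as_matrix()
    print("t%.2f pos %s jawyaw %.2f tilt %s w %.4f F %s M %s"%(s["time"],s["ee_pos"].round(4),np.degrees(np.arctan2(m[1,2],m[0,2])),np.round(np.degrees([m[0,0],m[1,0]]),2),s["gripper_width"],s["contact_force"].round(1),s["moment"].round(2)))
    return s,r
def go(p,rot):
    s,r=info()
    rel=(r.inv()*rot).as_rotvec(degrees=True)/6
    d=np.array(p)-s["ee_pos"]
    print("turn",rel.round(2),"| shift before-axes",(r.inv().apply(d)/.04).round(2),"| shift after-axes",(rot.inv().apply(d)/.04).round(2),"mm world",(d*1e3).round(1))
E
python3 - <<'E'
from h import *
from scipy.optimize import minimize
top=grab("top");side=grab("side")
np.save("pics/x.npy",0)
gt,gs=edge(top),edge(side)
info()
for n,uv,zb in [("A",(180,268),0),("B",(230,264),0),("C",(412,199),0),("cup0",(199,203),.004)]:
    p0=unproj(top,uv,zb+.06)
    best=None
    for dx in np.arange(-.025,.0251,.001):
        for dy in np.arange(-.025,.0251,.001):
            x,y=p0[0]+dx,p0[1]+dy
            a=radial(top,gt,x,y,zb+.06,.032);b=radial(side,gs,x,y,zb+.06,.032)
            for k,sc in (("t",a),("s",b),("ts",a+b)):
                best=best or {}
                if k not in best or sc>best[k][0]: best[k]=(round(sc,2),round(x,4),round(y,4))
    print(n,p0.round(3),best)
for n,uv,z in [("rackTL",(160+475/4,120+440/3.5),.054),("rackTR",(160+637/4,120+443/3.5),.054),("BR",(160+633/4,120+532/3.5),.054),("BL",(160+473/4,120+528/3.5),.054)]:
    print(n,unproj(top,uv,z).round(4))
for n,uv,z in [("balltip",(160+435/4,120+285/3.5),.075),("flangeish",(160+680/4,120+275/3.5),.075),("crBL",(160+450/4,120+331/3.5),.005),("crBR",(160+728/4,120+320/3.5),.005),("crTR",(160+727/4,120+238/3.5),.005),("can1",(251,231),.085),("can2",(160+478/4,120+92/3.5),.085),("mini1",(209,153.6),.11),("handle end",(372,197),.075)]:
    print(n,unproj(top,uv,z).round(4))
E
```

```text
t0.25 pos [0.2569 0.5695 0.2264] jawyaw 65.71 tilt [-0.01 -0.04] w 0.0918 F [ 0.  -1.1  1.3] M [0.02 0.   0.02]
A [0.438 0.359 0.06 ] {'t': (np.float32(19.68), np.float64(0.436), np.float64(0.3615)), 's': (np.float32(10.89), np.float64(0.433), np.float64(0.3585)), 'ts': (np.float32(30.08), np.float64(0.435), np.float64(0.3615))}
B [0.445 0.222 0.06 ] {'t': (np.float32(12.5), np.float64(0.4443), np.float64(0.2274)), 's': (np.float32(11.59), np.float64(0.4393), np.float64(0.2274)), 'ts': (np.float32(22.88), np.float64(0.4413), np.float64(0.2264))}
C [ 0.61  -0.282  0.06 ] {'t': (np.float32(20.89), np.float64(0.6141), np.float64(-0.2864)), 's': (np.float32(17.81), np.float64(0.6121), np.float64(-0.2904)), 'ts': (np.float32(36.87), np.float64(0.6131), np.float64(-0.2874))}
cup0 [0.615 0.307 0.064] {'t': (np.float32(33.1), np.float64(0.6177), np.float64(0.3135)), 's': (np.float32(10.65), np.float64(0.6157), np.float64(0.3095)), 'ts': (np.float32(43.31), np.float64(0.6177), np.float64(0.3125))}
rackTL [0.4914 0.089  0.054 ]
rackTR [ 0.4861 -0.0226  0.054 ]
BR [ 0.417  -0.0181  0.054 ]
BL [0.4229 0.0915 0.054 ]
balltip [0.6127 0.1118 0.075 ]
flangeish [ 0.616  -0.0557  0.075 ]
crBL [0.5808 0.1118 0.005 ]
crBR [ 0.5845 -0.0903  0.005 ]
crTR [ 0.653  -0.0917  0.005 ]
can1 [0.5333 0.1592 0.085 ]
can2 [0.7628 0.0787 0.085 ]
mini1 [0.7422 0.2648 0.11  ]
handle end [ 0.6172 -0.1704  0.075 ]
```

```bash
python3 -c "
from h import *
go((.435,.3615,.2),down(np.radians(30)))"
```

```text
t0.25 pos [0.2569 0.5695 0.2264] jawyaw 65.71 tilt [-0.01 -0.04] w 0.0918 F [ 0.  -1.1  1.3] M [0.02 0.   0.02]
turn [ 5.95 -0.01  0.  ] | shift before-axes [ 0.66 -6.2  -2.91] | shift after-axes [ 0.66 -6.73  1.25] mm world [ 178.1 -208.   -26.4]
```

>>> step_arm(motion=[0,0,0,0,-0.8,-0.36,1,0,0,0,0.1,-0.8,-0.36,1,0,0,0,0.1,-0.8,-0.37,1,0,0,0,0.1,-0.8,-0.37,1,0,0,0,0.1,-0.8,-0.37,1,0,0,0,0.1,-0.8,-0.36,1,0,0,0,0.1,-0.8,-0.36,1,0,0,0,0.06,-0.6,-0.36,1])

```text
time: 0.92
ee_pos: [0.4372, 0.359, 0.2]
ee_rot: [-0.891, 1.381, 0.889]
contact_force: [0.2, -1.0, -0.2]
gripper_width: 0.0917
```

>>> step_arm(motion=[1,0,0,0,0,0,1,1,0,0,0,0,0,1,1,0,0,0,0,0,1,1,0,0,0,0,0,1,1,0,0,0,0,0,1,0.95,0,0,0,0,0,1,0,0,0,0,0,0,1,0,0,0,0,0,0,1])

```text
time: 1.58
ee_pos: [0.4351, 0.3617, 0.2003]
ee_rot: [-0.413, 1.531, 0.413]
contact_force: [0.7, -0.1, 0.2]
gripper_width: 0.0921
```

```bash
python3 -c "
from h import *
c=grab('wrist')
go((.435,.3615,.2),down(np.radians(30)))
im=draw(c,circ(.435,.3615,.06,.032)); im=draw(c,circ(.435,.3615,0,.024),im,(0,255,0))
im=draw(c,circ(.4413,.2264,.06,.032),im)
cv2.imwrite('pics/c1.png',im)"
```

```text
t1.63 pos [0.4351 0.3617 0.2003] jawyaw 30.23 tilt [-0.   -0.01] w 0.0917 F [-0.3 -0.6  1.2] M [-0.03  0.02 -0.01]
turn [ 0.04 -0.    0.  ] | shift before-axes [ 0.01 -0.   -0.  ] | shift after-axes [ 0.01 -0.   -0.  ] mm world [-0.1 -0.2 -0.3]
```

View pics/c1.png

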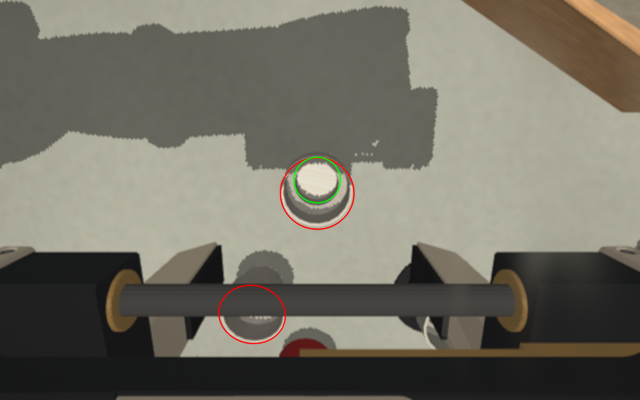

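>>> step_arm(motion=[0,0,0,0.9,0,0,1,0,0,0,0.9,0,0,1,0,0,0,0.9,0,0,1,0,0,0,0.9,0,0,1,0,0,0,0.5,0,0,1,0,0,0,0.13,0,0,1,0,0,0,0,0,0,0,0,0,0,0,0,0,-1])

```text
time: 2.3
ee_pos: [0.4358, 0.362, 0.0321]
ee_rot: [-0.411, 1.53, 0.412]
contact_force: [-0.4, -0.0, 0.9]
gripper_width: 0.0824
```

>>> step_arm(motion=[0,0,0,0,0,0,-1,0,0,0,0,0,0,-1,0,0,0,0,0,0,-1,0,0,0,0,0,0,-1,0,0,0,0,0,0,-1,0,0,0,0,0,0,-1,0,0,0,0,0,0,-1,0,0,0,0,0,0,-1])

```text
time: 2.97
ee_pos: [0.4358, 0.3623, 0.0325]
ee_rot: [-0.41, 1.53, 0.412]
contact_force: [-1.2, -0.6, 7.7]
gripper_width: 0.0627
```

```bash
python3 -c "
from h import *
grab('wrist','c2')
go((.6177,.3125,.2),down(np.radians(30)))
"
```

```text
t3.02 pos [0.4358 0.3623 0.0325] jawyaw 30.03 tilt [0.08 0.1 ] w 0.0627 F [-1.2 -0.5  7.1] M [-0.17  0.29  0.02]
turn [ 0.01  0.02 -0.01] | shift before-axes [-4.18 -3.35  3.32] | shift after-axes [-4.19 -3.35  3.32] mm world [181.9 -49.8 167.5]
```

View pics/c2.png

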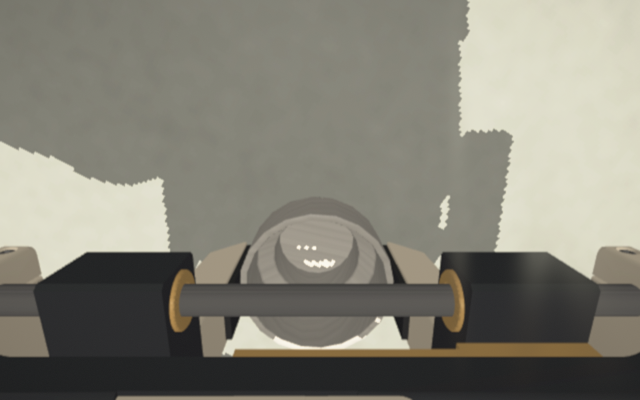

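>>> step_arm(motion=[0,0,0,-0.5,0,0,-1,0,0,0,-0.9,0,0,-1,0,0,0,-0.9,0,0,-1,0,0,0,-0.8,-0.4,0.4,-1,0,0,0,-0.6,-0.6,0.6,-1,0,0,0,-0.4,-0.6,0.6,-1,0,0,0,0,-0.6,0.6,-1,0,0,0,0,-0.6,0.6,-1])

```text
time: 3.68
ee_pos: [0.5902, 0.3206, 0.1977]
ee_rot: [-0.41, 1.528, 0.412]
contact_force: [-0.6, 0.2, -0.9]
gripper_width: 0.0628
```

>>> step_arm(motion=[0,0,0,0,-0.4,0.4,-1,0,0,0,0,-0.15,0.12,-1,0,0,0,0,0,0,-1,0,0,0,0,0,0,-1,0,0,0,0,0,0,-1,0,0,0,0,0,0,-1,0,0,0,0,0,0,-1,0,0,0,0,0,0,-1])

```text
time: 4.35
ee_pos: [0.6165, 0.3127, 0.1954]
ee_rot: [-0.411, 1.531, 0.412]
contact_force: [0.5, -0.4, -0.4]
gripper_width: 0.0627
```

```bash
python3 -c "
from h import *
go((.6177,.3125,.2),down(np.radians(30)))
s,r=info()
top=grab('top','d_top'); side=grab('side','d_side'); w=grab('wrist')
x,y,z=s['ee_pos']
for n,c in (('t',top),('s',side),('w',w)):
    im=draw(c,circ(.6177,.3125,.064,.032)); im=draw(c,circ(.6177,.3125,.018,.05),im,(255,0,0)); im=draw(c,circ(x,y,z+.029,.032),im,(0,255,0)); im=draw(c,circ(x,y,z-.031,.024),im,(0,255,0))
    if n!='w':
        u=proj(c,[[.6177,.3125,.12]])[0].astype(int); im=cv2.resize(im[max(0,u[1]-60):u[1]+60,max(0,u[0]-60):u[0]+60],(400,400),interpolation=cv2.INTER_CUBIC)
    else: im=cv2.resize(im,(640,400))
    cv2.imwrite('pics/d1%s.png'%n,im)
a=cv2.imread('pics/d1t.png');b=cv2.imread('pics/d1s.png');cv2.imwrite('pics/d1.png',np.hstack([a,b]))
"
```

```text
t4.35 pos [0.6165 0.3127 0.1954] jawyaw 30.08 tilt [-0.01  0.03] w 0.0627 F [ 0.5 -0.4 -0.4] M [-0.07 -0.04  0.  ]
turn [ 0.01  0.   -0.  ] | shift before-axes [-0.11 -0.02  0.02] | shift after-axes [-0.11 -0.02  0.02] mm world [ 1.2 -0.2  4.6]
t4.35 pos [0.6165 0.3127 0.1954] jawyaw 30.08 tilt [-0.01  0.03] w 0.0627 F [ 0.5 -0.4 -0.4] M [-0.07 -0.04  0.  ]
```

View pics/d1.png

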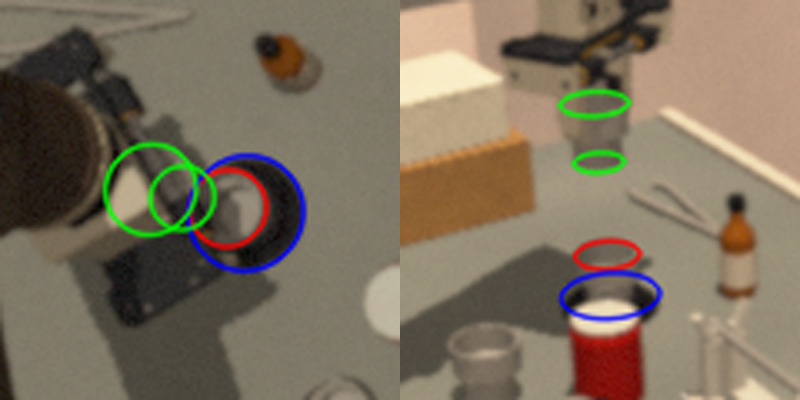

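View pics/d1w.png

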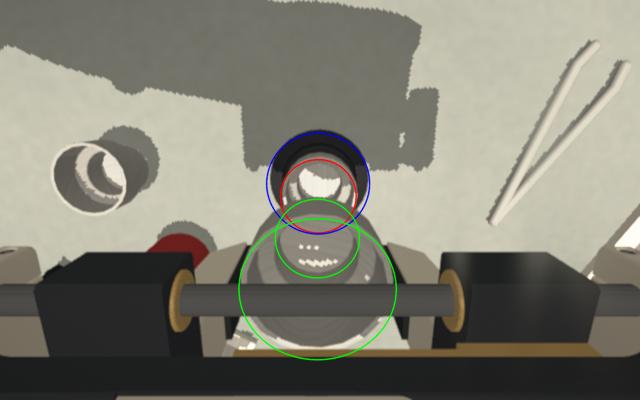

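>>> step_arm(motion=[0,0,0,0.4,-0.02,0.02,-1,0,0,0,0.7,0,0,-1,0,0,0,0.7,0,0,-1,0,0,0,0.5,0,0,-1,0,0,0,0.3,0,0,-1,0,0,0,0.25,0,0,-1,0,0,0,0.2,0,0,-1,0,0,0,0,0,0,-1])

```text
time: 5.17
ee_pos: [0.618, 0.3115, 0.0721]
ee_rot: [-0.411, 1.533, 0.41]
contact_force: [-0.3, -0.8, -0.6]
gripper_width: 0.0631
```

>>> step_arm(motion=[0,0,0,0.06,0,0,-1,0,0,0,0.06,0,0,-1,0,0,0,0.05,0,0,-1,0,0,0,0,0,0,-1,0,0,0,0,0,0,-1,0,0,0,0,0,0,-1,0,0,0,0,0,0,-1,0,0,0,0,0,0,-1])

```text
time: 5.83
ee_pos: [0.6193, 0.3122, 0.0679]
ee_rot: [-0.41, 1.529, 0.411]
contact_force: [-0.5, -0.4, 6.3]
gripper_width: 0.0627
```

```bash
python3 -c "
from h import *
s,r=info()
w=grab('wrist')
x,y,z=s['ee_pos']
im=draw(w,circ(.6177,.3125,.064,.032)); im=draw(w,circ(x,y,z+.029,.032),im,(0,255,0))
cv2.imwrite('pics/e1.png',im)
"
```

```text
t5.83 pos [0.6193 0.3122 0.0679] jawyaw 30.01 tilt [0.13 0.08] w 0.0627 F [-0.5 -0.4  6.3] M [-0.21  0.21 -0.04]
```

View pics/e1.png

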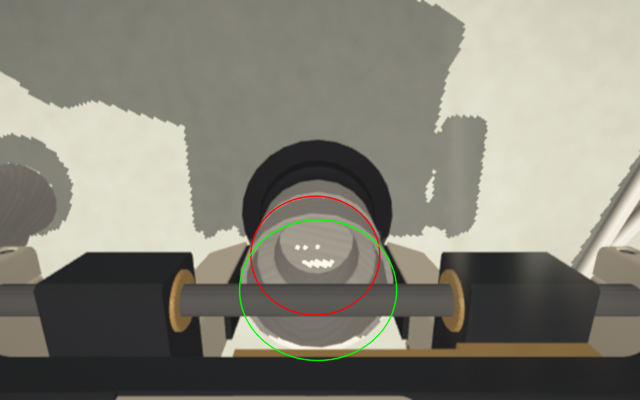

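>>> step_arm(motion=[0,0,0,0,0,0,1,0,0,0,0,0,0,1,0,0,0,0,0,0,1,0,0,0,0,0,0,1,0,0,0,-0.6,0,0,1,0,0,0,-0.9,0,0,1,0,0,0,-0.9,0,0,1,0,0,0,-0.9,0,0,1])

```text
time: 6.55
ee_pos: [0.618, 0.3114, 0.1995]
ee_rot: [-0.411, 1.532, 0.41]
contact_force: [0.1, 0.8, -0.3]
gripper_width: 0.0919
```

```bash
python3 -c "
from h import *
s,r=info()
w=grab('wrist')
im=draw(w,circ(.6177,.3125,.095,.032));im=draw(w,circ(.4413,.2264,.06,.032),im)
cv2.imwrite('pics/e2.png',im)
go((.4413,.2264,.2),down(np.radians(30)))
"
```

```text
t6.55 pos [0.618  0.3114 0.1995] jawyaw 30.01 tilt [-0.04 -0.03] w 0.0919 F [ 0.1  0.8 -0.3] M [-0.03 -0.05  0.01]
t6.60 pos [0.6213 0.3129 0.2081] jawyaw 30.00 tilt [0.51 0.29] w 0.0918 F [3.3 1.1 6.4] M [ 0.01 -0.17  0.  ]
turn [-0.   0.1  0. ] | shift before-axes [ 0.15  0.38 -4.98] | shift after-axes [ 0.2   0.38 -4.98] mm world [-180.   -86.5   -8.1]
```

View pics/e2.png

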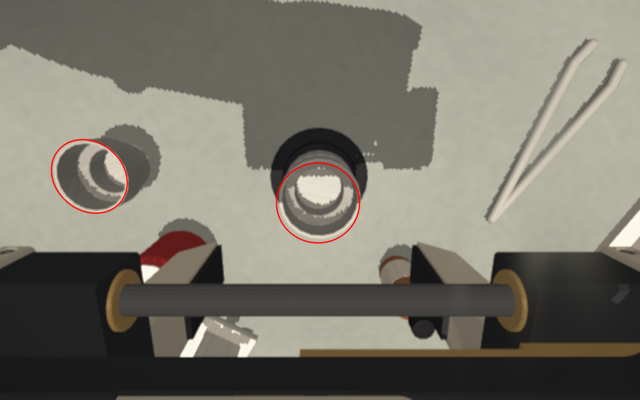

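>>> step_arm(motion=[0,0,0,0,0.05,-0.6,1,0,0,0,0,0.05,-0.9,1,0,0,0,0,0.05,-0.9,1,0,0,0,0,0.05,-0.9,1,0,0,0,0,0.05,-0.9,1,0,0,0,0,0.05,-0.6,1,0,0,0,0,0.05,-0.1,1,0,0,0,0,0,0,1])

```text
time: 7.27
ee_pos: [0.4404, 0.2256, 0.1987]
ee_rot: [-0.41, 1.531, 0.412]
contact_force: [0.5, 0.7, -0.1]
gripper_width: 0.0917
```

```bash
python3 -c "
from h import *
w=grab('wrist')
im=draw(w,circ(.4413,.2264,.06,.032));im=draw(w,circ(.4413,.2264,.0,.024),im)
cv2.imwrite('pics/e3.png',im)
go((.4413,.2264,.031),down(np.radians(30)))
"
```

```text
t7.32 pos [0.4419 0.2263 0.1987] jawyaw 30.04 tilt [0.06 0.06] w 0.0914 F [-0.5  0.4 -1.4] M [-0.06 -0.04  0.  ]
turn [ 0.01  0.01 -0.  ] | shift before-axes [ 4.19  0.01 -0.02] | shift after-axes [ 4.19  0.01 -0.01] mm world [-6.000e-01  1.000e-01 -1.677e+02]
```

View pics/e3.png

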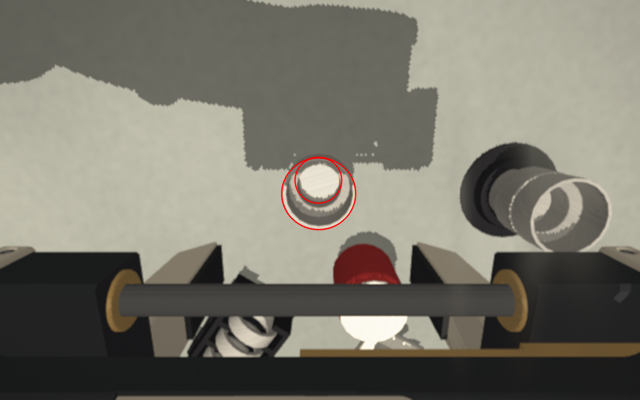

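>>> step_arm(motion=[0,0,0,0.9,0,0,1,0,0,0,0.9,0,0,1,0,0,0,0.9,0,0,1,0,0,0,0.9,0,0,1,0,0,0,0.45,0,0,1,0,0,0,0.13,0,0,1,0,0,0,0,0,0,0,0,0,0,0,0,0,-1])

```text
time: 7.98
ee_pos: [0.4429, 0.2263, 0.0316]
ee_rot: [-0.41, 1.531, 0.41]
contact_force: [0.5, -0.5, -0.3]
gripper_width: 0.0828
```

>>> step_arm(motion=[0,0,0,0,0,0,-1,0,0,0,0,0,0,-1,0,0,0,0,0,0,-1,0,0,0,0,0,0,-1,0,0,0,0,0,0,-1,0,0,0,-0.4,0,0,-1,0,0,0,-0.9,0,0,-1,0,0,0,-0.9,0,0,-1])

```text
time: 8.65
ee_pos: [0.4405, 0.225, 0.1196]
ee_rot: [-0.412, 1.534, 0.41]
contact_force: [0.6, 0.0, -0.7]
gripper_width: 0.062
```

```bash
python3 -c "
from h import *
go((.6180,.3120,.225),down(np.radians(30)))
"
```

```text
t8.65 pos [0.4405 0.225  0.1196] jawyaw 30.01 tilt [-0.13 -0.1 ] w 0.0620 F [ 0.6  0.  -0.7] M [-0.01 -0.06 -0.04]
turn [ 0.   -0.03  0.  ] | shift before-axes [-2.65 -0.34  4.92] | shift after-axes [-2.63 -0.34  4.93] mm world [177.5  87.  105.4]
```

>>> step_arm(motion=[0,0,0,-0.9,0,0,-1,0,0,0,-0.9,-0.05,0.5,-1,0,0,0,-0.6,-0.05,0.8,-1,0,0,0,-0.25,-0.05,0.9,-1,0,0,0,0,-0.05,0.9,-1,0,0,0,0,-0.05,0.9,-1,0,0,0,0,-0.05,0.6,-1,0,0,0,0,-0.04,0.25,-1])

```text
time: 9.32
ee_pos: [0.6185, 0.3126, 0.2246]
ee_rot: [-0.411, 1.531, 0.411]
contact_force: [-0.6, -0.3, -1.3]
gripper_width: 0.0622
```

>>> step_arm(motion=[0,0,0,0,0,0,-1,0,0,0,0,0,0,-1,0,0,0,0,0,0,-1,0,0,0,0,0,0,-1,0,0,0,0,0,0,-1,0,0,0,0,0,0,-1,0,0,0,0,0,0,-1,0,0,0,0,0,0,-1])

```text
time: 9.98
ee_pos: [0.6162, 0.3111, 0.2254]
ee_rot: [-0.41, 1.531, 0.411]
contact_force: [-0.1, 0.1, -0.9]
gripper_width: 0.0624
```

```bash
python3 -c "
from h import *
go((.6180,.3120,.0975),down(np.radians(30)))
s,r=info()
side=grab('side'); w=grab('wrist')
x,y,z=s['ee_pos']
for n,c in (('s',side),('w',w)):
    im=draw(c,circ(.6180,.3120,.095,.032)); im=draw(c,circ(x,y,z+.029,.032),im,(0,255,0)); im=draw(c,circ(x,y,z-.031,.024),im,(0,255,0))
    if n!='w':
        u=proj(c,[[.6177,.3125,.12]])[0].astype(int); im=cv2.resize(im[max(0,u[1]-60):u[1]+60,max(0,u[0]-60):u[0]+60],(400,400),interpolation=cv2.INTER_CUBIC)
    else: im=im[:,120:520]
    cv2.imwrite('pics/d1%s.png'%n,im)
a=cv2.imread('pics/d1w.png');b=cv2.imread('pics/d1s.png');cv2.imwrite('pics/d2.png',np.hstack([a,b]))
"
```

```text
t9.98 pos [0.6162 0.3111 0.2254] jawyaw 30.02 tilt [0.01 0.01] w 0.0624 F [-0.1  0.1 -0.9] M [-0.04  0.06 -0.  ]
turn [ 0.  0. -0.] | shift before-axes [ 3.2  -0.    0.05] | shift after-axes [ 3.2  -0.    0.05] mm world [   1.8    0.9 -127.9]
t9.98 pos [0.6162 0.3111 0.2254] jawyaw 30.02 tilt [0.01 0.01] w 0.0624 F [-0.1  0.1 -0.9] M [-0.04  0.06 -0.  ]
```

View pics/d2.png

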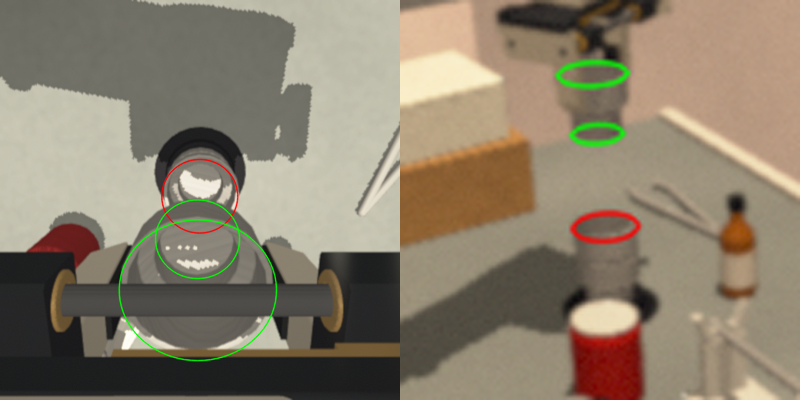

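>>> step_arm(motion=[0,0,0,0.4,0,0.03,-1,0,0,0,0.7,0,0.01,-1,0,0,0,0.7,0,0,-1,0,0,0,0.5,0,0,-1,0,0,0,0.3,0,0,-1,0,0,0,0.25,0,0,-1,0,0,0,0.2,0,0,-1,0,0,0,0,0,0,-1])

```text
time: 10.75
ee_pos: [0.6174, 0.3117, 0.1021]
ee_rot: [-0.411, 1.533, 0.41]
contact_force: [-0.9, -1.0, -1.1]
gripper_width: 0.0622
```

>>> step_arm(motion=[0,0,0,0.06,0,0,-1,0,0,0,0.06,0,0,-1,0,0,0,0.05,0,0,-1,0,0,0,0,0,0,-1,0,0,0,0,0,0,-1,0,0,0,0,0,0,-1,0,0,0,0,0,0,-1,0,0,0,0,0,0,-1])

```text
time: 11.42
ee_pos: [0.619, 0.3124, 0.0984]
ee_rot: [-0.41, 1.528, 0.411]
contact_force: [-1.5, -0.1, 6.3]
gripper_width: 0.0622
```

>>> step_arm(motion=[0,0,0,0,0,0,1,0,0,0,0,0,0,1,0,0,0,0,0,0,1,0,0,0,0,0,0,1,0,0,0,-0.6,0,0,1,0,0,0,-0.9,0,0,1,0,0,0,-0.9,0,0,1,0,0,0,-0.7,0,0,1])

```text
time: 12.08
ee_pos: [0.6182, 0.3119, 0.223]
ee_rot: [-0.41, 1.53, 0.411]
contact_force: [0.7, 0.5, 0.9]
gripper_width: 0.0918
```

```bash
python3 -c "
from h import *
w=grab('wrist')
im=draw(w,circ(.6180,.3120,.126,.032))
cv2.imwrite('pics/e4.png',im)
top=grab('top','e4t')
go((.613,-.2874,.2),down(np.radians(0)))
"
```

```text
t12.18 pos [0.6205 0.3129 0.2264] jawyaw 30.00 tilt [0.46 0.26] w 0.0918 F [ 0.1  0.  -0.6] M [-0.02 -0.02  0.03]
turn [ 5.    0.09 -0.02] | shift before-axes [  0.59 -12.9   -7.67] | shift after-axes [  0.66 -15.01  -0.19] mm world [  -7.5 -600.3  -26.4]
```

View pics/e4.png

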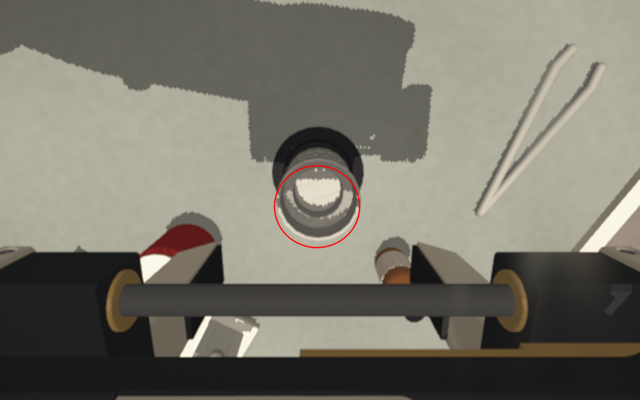

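View pics/e4t.png

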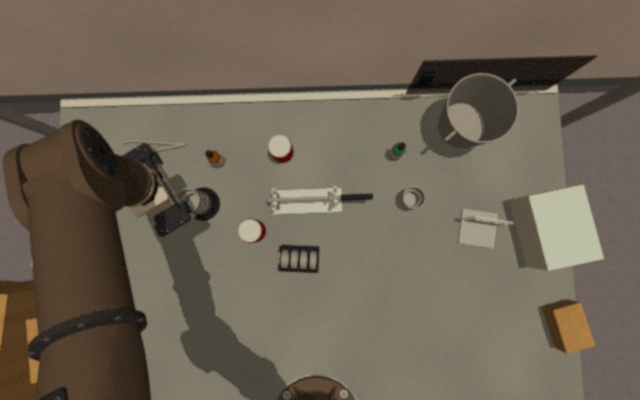

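>>> step_arm(motion=[1,0,0,0,0,0,1,1,0,0,0,0,0,1,1,0,0,0,0,0,1,1,0,0,0,0,0,1,1,0,0,0,0,0,1,0,0,0,0,-0.5,0,1,0,0,0,0,-0.9,0,1,0,0,0,0,-0.9,0,1])

```text
time: 12.85
ee_pos: [0.617, 0.2203, 0.2191]
ee_rot: [-0.003, 1.572, 0.002]
contact_force: [1.5, -1.2, -0.4]
gripper_width: 0.0917
```

>>> step_arm(motion=[0,0,0,0,-0.9,0,1,0,0,0,0,-0.9,0,1,0,0,0,0,-0.9,0,1,0,0,0,0,-0.9,0,1,0,0,0,0,-0.9,0,1,0,0,0,0,-0.9,0,1,0,0,0,0,-0.9,0,1,0,0,0,0,-0.9,0,1])

```text
time: 13.52
ee_pos: [0.6173, -0.0698, 0.2198]
ee_rot: [-0.0, 1.571, 0.0]
contact_force: [1.3, -0.2, -0.2]
gripper_width: 0.0918
```

```bash
python3 -c "
from h import *
go((.613,-.2874,.2),down(np.radians(0)))
"
```

```text
t13.52 pos [ 0.6173 -0.0698  0.2198] jawyaw 0.02 tilt [-0.04  0.01] w 0.0918 F [ 1.3 -0.2 -0.2] M [-0.05 -0.02  0.02]
turn [ 0.   -0.01 -0.  ] | shift before-axes [ 0.49 -5.44 -0.11] | shift after-axes [ 0.49 -5.44 -0.11] mm world [  -4.3 -217.6  -19.8]
```

>>> step_arm(motion=[0,0,0,0,-0.9,0,1,0,0,0,0.1,-0.9,0,1,0,0,0,0.1,-0.9,-0.02,1,0,0,0,0.1,-0.9,-0.02,1,0,0,0,0.1,-0.9,-0.02,1,0,0,0,0.1,-0.7,-0.02,1,0,0,0,0,-0.24,0,1,0,0,0,0,0,0,1])

```text
time: 14.18
ee_pos: [0.6131, -0.2895, 0.1995]
ee_rot: [0.003, 1.572, -0.005]
contact_force: [0.0, 0.4, 0.2]
gripper_width: 0.0918
```

```bash
python3 -c "
from h import *
w=grab('wrist')
im=draw(w,circ(.613,-.2874,.06,.032));im=draw(w,circ(.613,-.2874,.0,.024),im)
cv2.imwrite('pics/e5.png',im)
go((.613,-.2874,.031),down(np.radians(0)))
"
```

```text
t14.23 pos [ 0.6141 -0.2865  0.1996] jawyaw -0.12 tilt [-0.05  0.01] w 0.0919 F [-0.6  0.7  0. ] M [-0.11  0.08 -0.06]
turn [-0.02 -0.01 -0.  ] | shift before-axes [ 4.22 -0.02 -0.02] | shift after-axes [ 4.22 -0.02 -0.03] mm world [  -1.1   -0.9 -168.6]
```

View pics/e5.png

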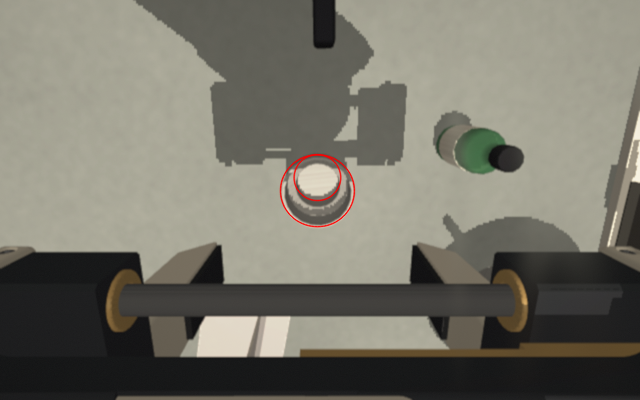

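```bash
python3 -c "
from h import *
w=grab('wrist');top=grab('top')
print(unproj(w,(508,158),.11),unproj(w,(452,145),.0))
print(unproj(top,(399,149),.11))
"
```

```text
[ 0.74819619 -0.24823063  0.11      ] [ 0.74988287 -0.2508767   0.        ]
[ 0.74023129 -0.24283008  0.11      ]
```

>>> step_arm(motion=[1,0,0,0,0,0,1,1,0,0,0,0,0,1,1,0,0,0,0,0,1,1,0,0,0,0,0,1,1,0,0,0,0,0,1,0,0,0,0,0,0,1,0,0,0,0,0,0,1,0,0,0,0,0,0,1])

```text
time: 15.0
ee_pos: [0.6152, -0.2842, 0.2004]
ee_rot: [0.406, 1.532, -0.406]
contact_force: [0.3, -1.0, 0.5]
gripper_width: 0.0915
```

```bash
python3 -c "
from h import *
go((.613,-.2874,.031),down(np.radians(-30)))
"
```

```text
t15.00 pos [ 0.6152 -0.2842  0.2004] jawyaw -29.68 tilt [0.01 0.03] w 0.0915 F [ 0.3 -1.   0.5] M [-0.1   0.13 -0.02]
turn [ 0.05 -0.   -0.01] | shift before-axes [ 4.23 -0.1  -0.01] | shift after-axes [ 4.23 -0.1  -0.01] mm world [  -2.2   -3.2 -169.4]
```

>>> step_arm(motion=[0,0,0,0.9,-0.09,0,1,0,0,0,0.9,0,0,1,0,0,0,0.9,0,0,1,0,0,0,0.9,0,0,1,0,0,0,0.5,0,0,1,0,0,0,0.13,0,0,1,0,0,0,0,0,0,1,0,0,0,0,0,0,0.5])

```text
time: 15.67
ee_pos: [0.6137, -0.2893, 0.0324]
ee_rot: [0.409, 1.53, -0.409]
contact_force: [0.5, 0.8, 1.7]
gripper_width: 0.0883
```

```bash
python3 -c "
from h import *
go((.613,-.2874,.031),down(np.radians(-30)))
"
```

```text
t15.67 pos [ 0.6137 -0.2893  0.0324] jawyaw -29.93 tilt [ 0.08 -0.03] w 0.0883 F [0.5 0.8 1.7] M [-0.08  0.09  0.01]
turn [ 0.01  0.01 -0.  ] | shift before-axes [ 0.04  0.03 -0.04] | shift after-axes [ 0.04  0.03 -0.04] mm world [-0.7  1.9 -1.4]
```

>>> step_arm(motion=[0,0,0,0,0,0,-1,0,0,0,0,0,0,-1,0,0,0,0,0,0,-1,0,0,0,0,0,0,-1,0,0,0,0,0,0,-1,0,0,0,0,0,0,-1,0,0,0,0,0,0,-1,0,0,0,0,0,0,-1])

```text
time: 16.33
ee_pos: [0.6136, -0.2891, 0.0323]
ee_rot: [0.41, 1.53, -0.41]
contact_force: [-1.0, 0.9, 7.0]
gripper_width: 0.0642
```

>>> step_arm(motion=[0,0,0,-0.5,0,0,-1,0,0,0,-0.9,0,0,-1,0,0,0,-0.9,0,0,-1,0,0,0,-0.9,0,0,-1,0,0,0,-0.9,0,0,-1,0,0,0,-0.8,0,0,-1,0,0,0,-0.6,0,0,-1,0,0,0,0,0,0,-1])

```text
time: 17.0
ee_pos: [0.6147, -0.2905, 0.2574]
ee_rot: [0.409, 1.523, -0.411]
contact_force: [0.1, -0.8, -1.1]
gripper_width: 0.0645
```

```bash
python3 -c "
from h import *
go((.618,.312,.255),down(np.radians(0)))
grab('wrist','f1')
"
```

```text
t17.00 pos [ 0.6147 -0.2905  0.2574] jawyaw -30.00 tilt [ 0.46 -0.19] w 0.0645 F [ 0.1 -0.8 -1.1] M [-0.09  0.04  0.  ]
turn [-5.    0.08  0.01] | shift before-axes [ 1.000e-02  1.309e+01 -7.460e+00] | shift after-axes [ 0.06 15.06  0.08] mm world [  3.3 602.5  -2.4]
```

View pics/f1.png

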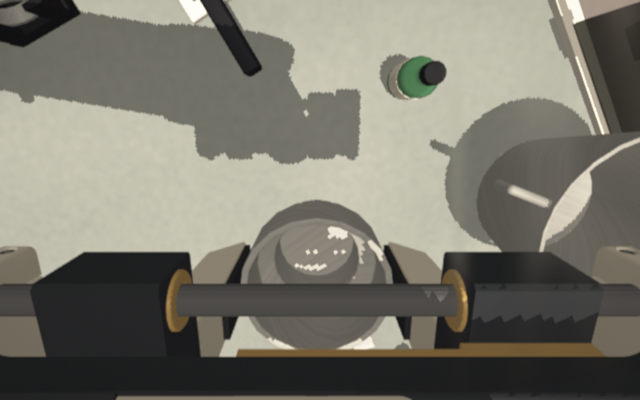

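>>> step_arm(motion=[-1,0,0,0,0,0,-1,-1,0,0,0,0,0,-1,-1,0,0,0,0,0,-1,-1,0,0,0,0,0,-1,-1,0,0,0,0,0,-1,0,0,0,0,0.5,0,-1,0,0,0,0,0.9,0,-1,0,0,0,0,0.9,0,-1])

```text
time: 17.72
ee_pos: [0.6116, -0.1971, 0.2494]
ee_rot: [0.002, 1.573, -0.002]
contact_force: [0.9, 0.3, -1.0]
gripper_width: 0.0641
```

>>> step_arm(motion=[0,0,0,0,0.9,0,-1,0,0,0,0,0.9,0,-1,0,0,0,0,0.9,0,-1,0,0,0,0,0.9,0,-1,0,0,0,0,0.9,0,-1,0,0,0,0,0.9,0,-1,0,0,0,0,0.9,0,-1,0,0,0,0,0.9,0,-1])

```text
time: 18.38
ee_pos: [0.6116, 0.093, 0.2497]
ee_rot: [-0.001, 1.573, 0.0]
contact_force: [1.3, -0.5, -0.0]
gripper_width: 0.0643
```

```bash
python3 -c "
from h import *
go((.618,.312,.255),down(np.radians(0)))
"
```

```text
t18.38 pos [0.6116 0.093  0.2497] jawyaw 0.03 tilt [-0.13 -0.02] w 0.0643 F [ 1.3 -0.5 -0. ] M [-0.12  0.06 -0.03]
turn [ 0.   -0.02  0.  ] | shift before-axes [-0.13  5.48  0.16] | shift after-axes [-0.13  5.48  0.16] mm world [  6.4 219.    5.3]
```

>>> step_arm(motion=[0,0,0,-0.1,0.9,0.05,-1,0,0,0,0,0.9,0.03,-1,0,0,0,0,0.9,0.03,-1,0,0,0,0,0.9,0.03,-1,0,0,0,0,0.8,0.02,-1,0,0,0,0,0.6,0,-1,0,0,0,0,0.3,0,-1,0,0,0,0,0.13,0,-1])

```text
time: 19.05
ee_pos: [0.6179, 0.3107, 0.2533]
ee_rot: [-0.003, 1.573, 0.002]
contact_force: [-0.3, -0.1, -1.2]
gripper_width: 0.0642
```

>>> step_arm(motion=[0,0,0,0,0,0,-1,0,0,0,0,0,0,-1,0,0,0,0,0,0,-1,0,0,0,0,0,0,-1,0,0,0,0,0,0,-1,0,0,0,0,0,0,-1,0,0,0,0,0,0,-1,0,0,0,0,0,0,-1])

```text
time: 19.72
ee_pos: [0.6192, 0.3082, 0.2552]
ee_rot: [0.0, 1.571, 0.0]
contact_force: [0.4, -0.5, -1.0]
gripper_width: 0.0644
```

```bash
python3 -c "
from h import *
go((.6180,.3120,.1285),down(np.radians(0)))
s,r=info()
side=grab('side'); w=grab('wrist')
x,y,z=s['ee_pos']
for n,c in (('s',side),('w',w)):
    im=draw(c,circ(.6180,.3120,.126,.032)); im=draw(c,circ(x,y,z+.029,.032),im,(0,255,0)); im=draw(c,circ(x,y,z-.031,.024),im,(0,255,0))
    if n!='w':
        u=proj(c,[[.6177,.3125,.14]])[0].astype(int); im=cv2.resize(im[max(0,u[1]-60):u[1]+60,max(0,u[0]-60):u[0]+60],(400,400),interpolation=cv2.INTER_CUBIC)
    else: im=im[:,120:520]
    cv2.imwrite('pics/d1%s.png'%n,im)
a=cv2.imread('pics/d1w.png');b=cv2.imread('pics/d1s.png');cv2.imwrite('pics/d3.png',np.hstack([a,b]))
"
```

```text
t19.72 pos [0.6192 0.3082 0.2552] jawyaw 0.00 tilt [0.   0.01] w 0.0644 F [ 0.4 -0.5 -1. ] M [-0.12  0.03 -0.02]
turn [ 0.  0. -0.] | shift before-axes [ 3.17  0.1  -0.03] | shift after-axes [ 3.17  0.1  -0.03] mm world [  -1.2    3.8 -126.7]
t19.72 pos [0.6192 0.3082 0.2552] jawyaw 0.00 tilt [0.   0.01] w 0.0644 F [ 0.4 -0.5 -1. ] M [-0.12  0.03 -0.02]
```

View pics/d3.png

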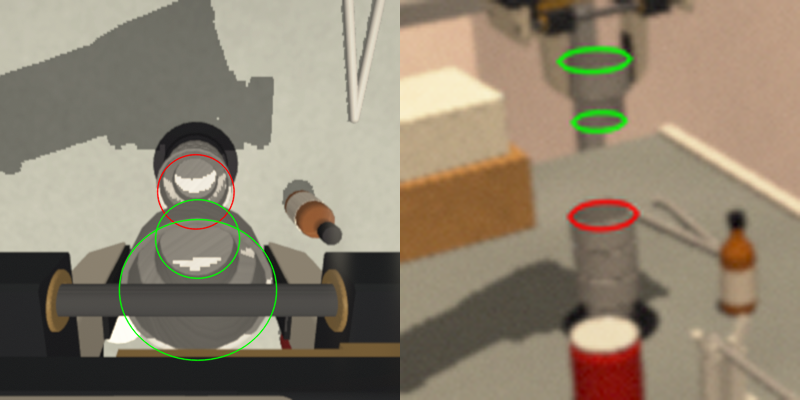

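>>> step_arm(motion=[0,0,0,0.3,0.07,-0.03,-1,0,0,0,0.6,0.02,0,-1,0,0,0,0.7,0,0,-1,0,0,0,0.5,0,0,-1,0,0,0,0.35,0,0,-1,0,0,0,0.25,0,0,-1,0,0,0,0.2,0,0,-1,0,0,0,0,0,0,-1])

```text
time: 20.48
ee_pos: [0.6168, 0.3121, 0.1369]
ee_rot: [-0.001, 1.573, -0.0]
contact_force: [-0.3, -0.0, -1.4]
gripper_width: 0.0643
```

>>> step_arm(motion=[0,0,0,0.08,0,0,-1,0,0,0,0.08,0,0,-1,0,0,0,0.07,0,0,-1,0,0,0,0.04,0,0,-1,0,0,0,0,0,0,-1,0,0,0,0,0,0,-1,0,0,0,0,0,0,-1,0,0,0,0,0,0,-1])

```text
time: 21.15
ee_pos: [0.6189, 0.3142, 0.1304]
ee_rot: [0.002, 1.568, 0.004]
contact_force: [-1.2, 3.7, 6.3]
gripper_width: 0.0644
```

>>> step_arm(motion=[0,0,0,0,0,0,1,0,0,0,0,0,0,1,0,0,0,0,0,0,1,0,0,0,0,0,0,1,0,0,0,-0.6,0,0,1,0,0,0,-0.9,0,0,1,0,0,0,-0.9,0,0,1,0,0,0,-0.7,0,0,1])

```text
time: 21.82
ee_pos: [0.6184, 0.3116, 0.255]
ee_rot: [0.0, 1.569, -0.0]
contact_force: [0.5, 0.1, 0.4]
gripper_width: 0.0919
```

```bash
python3 -c "
from h import *
go((.6160,-.1,.21),down(0))
side=grab('side'); w=grab('wrist')
for n,c in (('s',side),('w',w)):
    im=draw(c,circ(.6180,.3120,.157,.032)) 
    if n!='w':
        u=proj(c,[[.6177,.3125,.11]])[0].astype(int); im=cv2.resize(side['pixels'][max(0,u[1]-50):u[1]+50,max(0,u[0]-50):u[0]+50],(400,400),interpolation=cv2.INTER_CUBIC)
    else: im=im[:,120:520]
    cv2.imwrite('pics/d1%s.png'%n,im)
a=cv2.imread('pics/d1w.png');b=cv2.imread('pics/d1s.png');cv2.imwrite('pics/d4.png',np.hstack([a,b]))
"
```

```text
t21.82 pos [0.6184 0.3116 0.255 ] jawyaw -0.02 tilt [0.08 0.02] w 0.0919 F [0.5 0.1 0.4] M [-0.09 -0.02 -0.01]
turn [-0.    0.01 -0.  ] | shift before-axes [  1.12 -10.29  -0.06] | shift after-axes [  1.12 -10.29  -0.06] mm world [  -2.4 -411.6  -45. ]
```

View pics/d4.png

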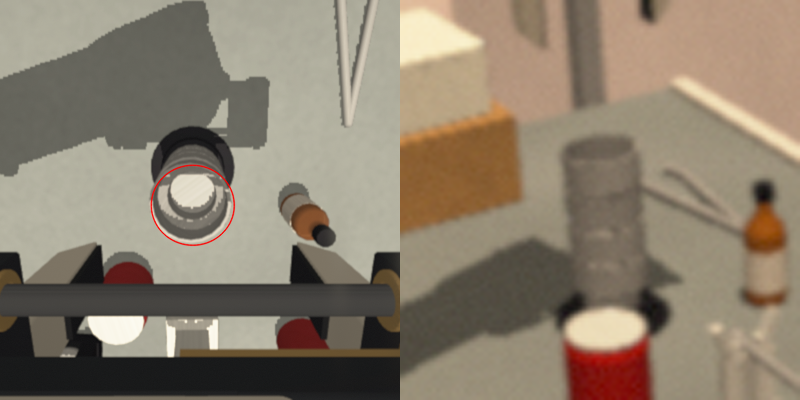

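>>> step_arm(motion=[0,0,0,0,-0.5,0,1,0,0,0,0,-0.9,0,1,0,0,0,0,-0.9,0,1,0,0,0,0,-0.9,0,1,0,0,0,0,-0.9,0,1,0,0,0,0,-0.9,0,1,0,0,0,0,-0.9,0,1,0,0,0,0,-0.9,0,1])

```text
time: 22.58
ee_pos: [0.6174, 0.038, 0.2517]
ee_rot: [-0.0, 1.572, -0.0]
contact_force: [-0.3, 0.0, -0.3]
gripper_width: 0.0918
```

>>> step_arm(motion=[0,0,0,0.2,-0.9,0,1,0,0,0,0.2,-0.9,0,1,0,0,0,0.2,-0.9,0,1,0,0,0,0.2,-0.6,0,1,0,0,0,0,-0.2,0,1,0,0,0,0,-0.1,0,1,0,0,0,0,0,0,1,0,0,0,0,0,0,1])

```text
time: 23.25
ee_pos: [0.6184, -0.1024, 0.2203]
ee_rot: [-0.001, 1.571, 0.002]
contact_force: [-0.2, -0.1, 0.0]
gripper_width: 0.0917
```

```bash
python3 -c "
from h import *
info()
w=grab('wrist','g1'); np.savez('g1.npz',K=w['K'],T=w['world_from_camera'])
"
```

```text
t23.25 pos [ 0.6184 -0.1024  0.2203] jawyaw 0.11 tilt [0.01 0.05] w 0.0917 F [-0.2 -0.1  0. ] M [-0.04  0.06  0.01]
```

View pics/g1.png

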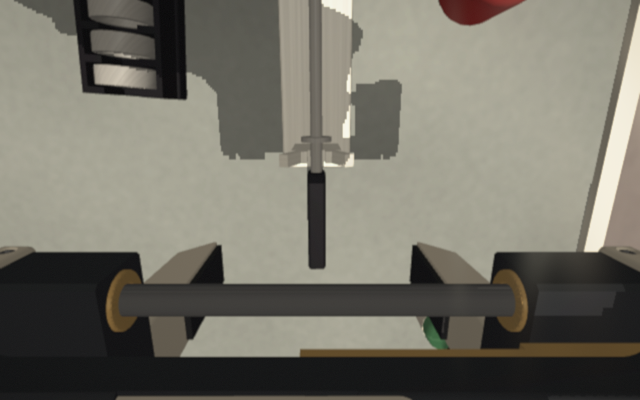

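```bash
python3 -c "
from h import *
d=np.load('g1.npz'); c={'K':d['K'],'world_from_camera':d['T']}
for n,uv,z in [('hand start',(316,171),.084),('hand end',(316.5,268),.084),('shaft far',(317,2),.077),('shaft near',(317,120),.077),('flange',(317,138),.08),('rack corner R',(186,98),.054),('rack L',(82,93),.054),('cr base corner R',(354,166),.008),('L',(279,166),.008)]:
    print(n,unproj(c,uv,z).round(4))
im=cv2.imread('pics/g1.png')
cv2.imwrite('pics/g2.png',cv2.resize(im[100:300,220:420],(800,600),interpolation=cv2.INTER_CUBIC))
"
```

```text
hand start [ 0.6177 -0.0816  0.084 ]
hand end [ 0.6184 -0.1712  0.084 ]
shaft far [0.618  0.0473 0.077 ]
shaft near [ 0.6184 -0.0401  0.077 ]
flange [ 0.6184 -0.0546  0.08  ]
rack corner R [ 0.5032 -0.0226  0.054 ]
rack L [ 0.4126 -0.0187  0.054 ]
cr base corner R [ 0.6579 -0.0898  0.008 ]
L [ 0.5786 -0.0901  0.008 ]
```

View pics/g2.png

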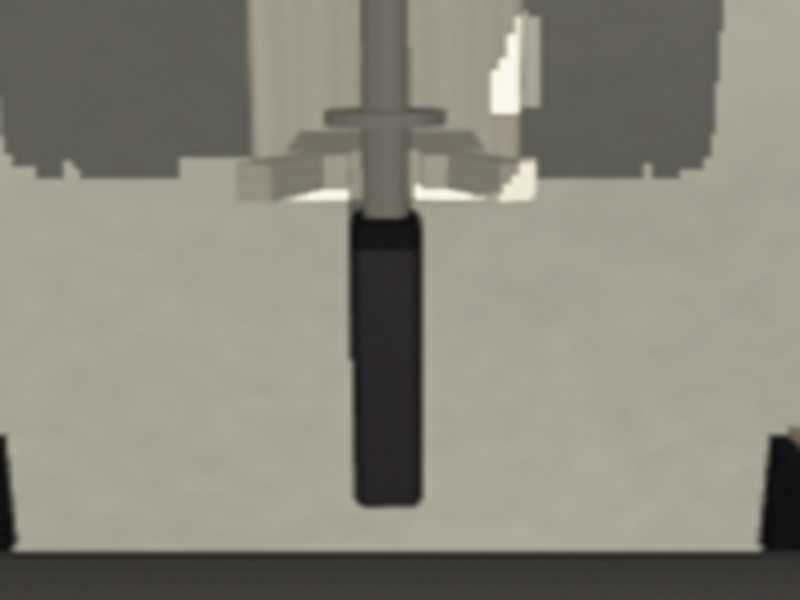

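>>> step_arm(motion=[0,0,0,0.5,0,0,1,0,0,0,0.8,0,0,1,0,0,0,0.8,0,0,1,0,0,0,0.8,0,0,1,0,0,0,0.7,0,0,1,0,0,0,0.4,0,0,1,0,0,0,0.18,0,0,1,0,0,0,0,0,0,1])

```text
time: 23.97
ee_pos: [0.6174, -0.1023, 0.0517]
ee_rot: [-0.001, 1.573, 0.002]
contact_force: [-0.1, 0.5, 0.9]
gripper_width: 0.0917
```

```bash
python3 -c "
from h import *
go((.618,-.103,.053),down(0))
w=grab('wrist','g3')
"
```

```text
t23.97 pos [ 0.6174 -0.1023  0.0517] jawyaw 0.13 tilt [-0.15  0.05] w 0.0917 F [-0.1  0.5  0.9] M [-0.07  0.02 -0.08]
turn [ 0.02 -0.02 -0.01] | shift before-axes [-0.03 -0.02  0.01] | shift after-axes [-0.03 -0.02  0.01] mm world [ 0.6 -0.7  1.3]
```

View pics/g3.png

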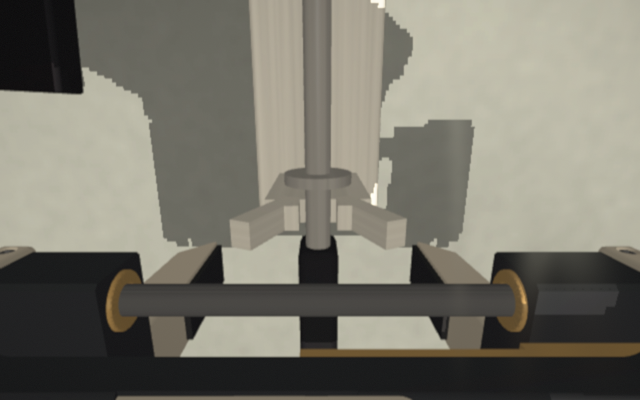

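Handle lies centred between the fingers. Close.

>>> step_arm(motion=[0,0,0,0,0,0,-1,0,0,0,0,0,0,-1,0,0,0,0,0,0,-1,0,0,0,0,0,0,-1,0,0,0,0,0,0,-1,0,0,0,0,0,0,-1,0,0,0,0,0,0,-1,0,0,0,0,0,0,-1])

```text
time: 24.68
ee_pos: [0.6181, -0.1041, 0.0531]
ee_rot: [-0.0, 1.571, 0.0]
contact_force: [-0.9, -0.1, 0.3]
gripper_width: 0.0433
```

>>> step_arm(motion=[0,0,0,0,0,0,-1,0,0,0,0,0,0,-1,0,0,0,0,0,0,-1,0,0,0,0,0,0,-1,0,0,0,0,0,0,-1,0,0,0,0,0,0,-1,0,0,0,0,0,0,-1,0,0,0,0,0,0,-1])

```text
time: 25.35
ee_pos: [0.6181, -0.1041, 0.0531]
ee_rot: [-0.0, 1.571, 0.0]
contact_force: [-1.3, -0.2, -0.4]
gripper_width: 0.0158
```

```bash
python3 -c "
from h import *
go((.618,-.103,.053),down(0))
w=grab('wrist','g4')
"
```

```text
t25.35 pos [ 0.6181 -0.1041  0.0531] jawyaw 0.02 tilt [ 0. -0.] w 0.0158 F [-1.3 -0.2 -0.4] M [-0.06 -0.02 -0.01]
turn [0. 0. 0.] | shift before-axes [ 0.    0.03 -0.  ] | shift after-axes [ 0.    0.03 -0.  ] mm world [-0.1  1.1 -0.1]
```

View pics/g4.png

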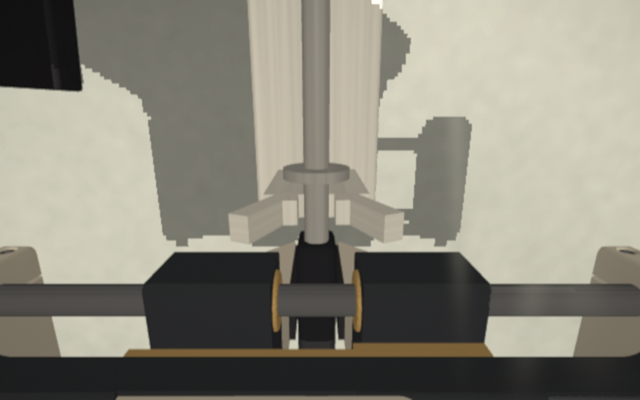

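>>> step_arm(motion=[0,0,0,-0.1,0,0,-1,0,0,0,-0.2,0,0,-1,0,0,0,-0.3,0,0,-1,0,0,0,-0.5,0,0,-1,0,0,0,-0.6,0,0,-1,0,0,0,-0.5,0,0,-1,0,0,0,-0.2,0,0,-1,0,0,0,-0.1,0,0,-1])

```text
time: 26.07
ee_pos: [0.6191, -0.1043, 0.1556]
ee_rot: [-0.0, 1.567, 0.0]
contact_force: [0.1, 0.4, -1.8]
gripper_width: 0.0155
```

```bash
cat >> h.py <<'E'
def rodpts(pitchdeg=0,dz=0.003,grip=-.021):
    # rod geometry in world from TCP; axis is dz above grasp point
    s=bot.get_state(); r=R.from_rotvec(s["ee_rot"]); p=s["ee_pos"]
    # local coords: along rod +u = tool y (world +y at yaw0), up = -tool x ; grasp pt = TCP -19mm*x
    g=np.array([-.019,0,0])
    th=np.radians(pitchdeg); 
    def P(u,h=0,w=0):
        a=u-grip; b=dz+h
        return p+r.apply(g+np.array([-(b*np.cos(th)+a*np.sin(th)), a*np.cos(th)-b*np.sin(th), w]))
    return P
def rodimg(pitch,name):
    P=rodpts(pitch); out=[]
    for n in ("side","top"):
        c=grab(n); im=c["pixels"].copy()
        im=draw(c,np.array([P(-.09,-.015),P(-.09,.009),P(0,.009),P(0,-.015)]),im,(0,255,255))
        im=draw(c,np.array([P(0,.005),P(.2,.005)]),im,(0,0,255),False); im=draw(c,np.array([P(0,-.005),P(.2,-.005)]),im,(0,255,0),False)
        u=proj(c,[P(.08)])[0].astype(int); h=60 if n=="side" else 60
        x0=min(max(0,u[0]-h),640-2*h);y0=min(max(0,u[1]-h),400-2*h)
        out.append(cv2.resize(np.hstack([c["pixels"][y0:y0+2*h,x0:x0+2*h],im[y0:y0+2*h,x0:x0+2*h]]),(800,400),interpolation=cv2.INTER_CUBIC)[:, :])
    cv2.imwrite(f"pics/{name}.png",cv2.resize(np.vstack(out),(800,600)) if False else out[0]); cv2.imwrite(f"pics/{name}_t.png",out[1])
E
python3 -c "
from h import *
info(); rodimg(0,'h1'); grab('wrist','h1w')
"
```

```text
t26.07 pos [ 0.6191 -0.1043  0.1556] jawyaw 0.01 tilt [ 0.2  -0.01] w 0.0155 F [ 0.1  0.4 -1.8] M [-0.1   0.04 -0.06]
```

View pics/h1.png

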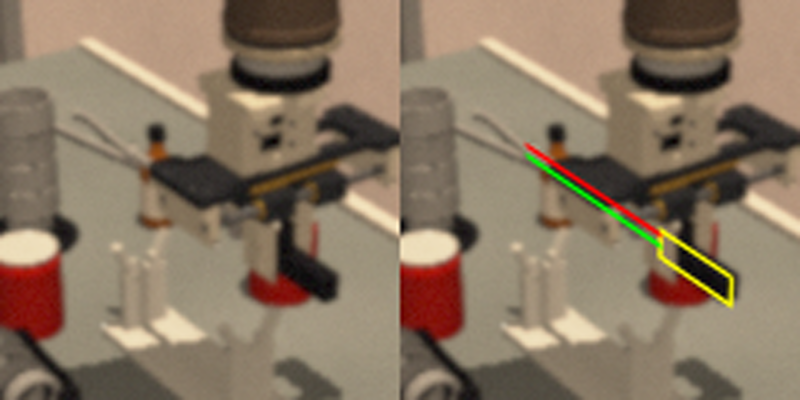

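View pics/h1w.png

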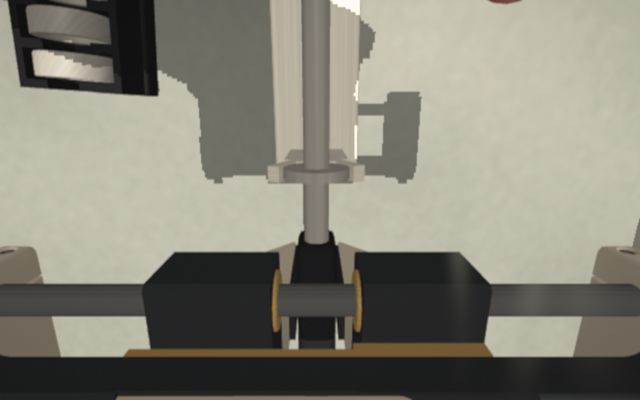

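>>> step_arm(motion=[0,0,0,0,-0.2,-0.25,-1,0,0,0,0,-0.5,-0.6,-1,0,0,0,0,-0.6,-0.7,-1,0,0,0,0,-0.6,-0.7,-1,0.12,0,0,0,-0.6,-0.7,-1,0.12,0,0,0,-0.6,-0.7,-1,0.12,0,0,0,-0.5,-0.6,-1,0.12,0,0,0,-0.3,-0.25,-1])

```text
time: 26.88
ee_pos: [0.4313, -0.2613, 0.1523]
ee_rot: [0.044, 1.574, -0.043]
contact_force: [0.2, -0.5, -1.1]
gripper_width: 0.0159
```

```bash
python3 -c "
from h import *
go((.439,-.26,.156),down(np.radians(-2.9)))
w=grab('wrist','i1'); np.savez('i1.npz',K=w['K'],T=w['world_from_camera'])
t=grab('top','i1t')
"
```

```text
t26.88 pos [ 0.4313 -0.2613  0.1523] jawyaw -3.18 tilt [-0.19  0.02] w 0.0159 F [ 0.2 -0.5 -1.1] M [-0.11  0.15 -0.  ]
turn [-0.05 -0.03 -0.  ] | shift before-axes [-0.09  0.04  0.19] | shift after-axes [-0.09  0.04  0.19] mm world [7.7 1.3 3.7]
```

View pics/i1.png

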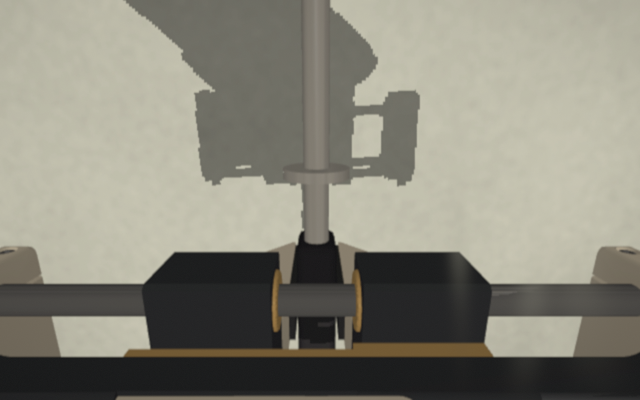

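View pics/i1t.png

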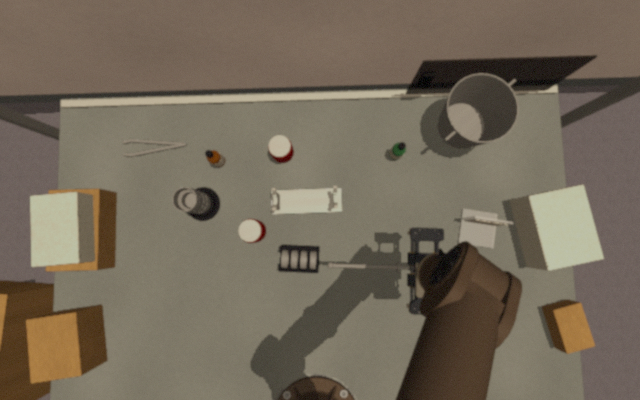

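```bash
cat > rack.py <<'E'
from h import *
from scipy.optimize import minimize
cams={n:grab(n) for n in("top","side")}
# use average of original + now for top ; side original
ims={"top":[cv2.imread("pics/a_top.png"),cams["top"]["pixels"]],"side":[cv2.imread("pics/a_side.png")]}
def box(x,y,a,h=.054):
    P=np.array([[sx*.055,sy*.038,z] for sx in(-1,1) for sy in(-1,1) for z in(0,h)])
    ca,sa=np.cos(a),np.sin(a); M=np.array([[ca,-sa,0],[sa,ca,0],[0,0,1]])
    return P@M.T+[x,y,0]
S=8
tgt={}
for n,l in ims.items():
    c=cams[n]; u=proj(c,box(.454,.035,np.pi/2)); lo=np.floor(u.min(0)-5).astype(int); hi=np.ceil(u.max(0)+5).astype(int)
    for k,im in enumerate(l):
        g=im[lo[1]:hi[1],lo[0]:hi[0]].max(2).astype(np.float32)
        g=cv2.resize(g,None,fx=S,fy=S,interpolation=cv2.INTER_CUBIC)
        m=(g<60).astype(np.uint8)
        hull=np.zeros_like(m); cs,_=cv2.findContours(m,cv2.RETR_EXTERNAL,cv2.CHAIN_APPROX_NONE)
        cnt=max(cs,key=cv2.contourArea); cv2.drawContours(hull,[cv2.convexHull(cnt)],-1,1,-1)
        tgt[n,k]=(hull,lo); cv2.imwrite(f"pics/rk_{n}{k}.png",cv2.resize(np.hstack([g.astype(np.uint8),hull*200]),(800,400)))
def cost(v,keys):
    t=0
    for (n,k) in keys:
        hull,lo=tgt[n,k]; p=(proj(cams[n],box(*v))-lo+.5)*S
        r=np.zeros_like(hull); cv2.fillConvexPoly(r,cv2.convexHull(np.round(p*16).astype(np.int32)),1,cv2.LINE_8,4)
        t+=(r!=hull).sum()/hull.sum()
    return t
for keys in ([("top",0)],[("top",1)],[("side",0)],list(tgt)):
    r=min((minimize(cost,[.454+dx,.035,np.radians(87+d)],args=(keys,),method="Nelder-Mead",options=dict(initial_simplex=[[.454+dx,.035,np.radians(87+d)],[.46,.035,np.radians(87)],[.454,.042,np.radians(87)],[.454,.035,np.radians(90)]])) for dx in(-.003,.003) for d in(-2,0,2)),key=lambda r:r.fun)
    print(keys,r.x[:2].round(4),np.degrees(r.x[2]).round(2),round(r.fun,4))
E
python3 rack.py
```

```text
[('top', 0)] [0.456  0.0369] 88.57 0.1076
[('top', 1)] [0.458 0.035] 85.9 0.1162
[('side', 0)] [0.4534 0.0393] 80.76 0.1076
[('top', 0), ('top', 1), ('side', 0)] [0.4543 0.0363] 83.2 0.3662
```

View pics/rk_top0.png

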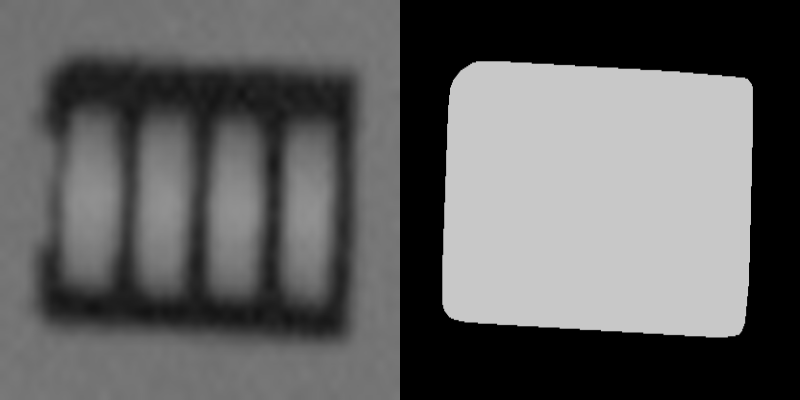

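>>> step_arm(motion=[0,0,0,-0.6,0.3,0,-1,0,0,0,-0.6,0.6,0.1,-1,0,0,0,-0.6,0.8,0.1,-1,0,0,0,-0.6,0.9,0.1,-1,0,0,0,0,0.9,0,-1,0,0,0,0,0.8,0,-1,0,0,0,0,0.5,0,-1,0,0,0,0,0.2,0,-1])

```text
time: 27.75
ee_pos: [0.4591, -0.0558, 0.2478]
ee_rot: [0.034, 1.571, -0.032]
contact_force: [-0.1, 0.4, -0.9]
gripper_width: 0.0157
```

>>> step_arm(motion=[0,0,0,0,0,0,-1,0,0,0,0,0,0,-1,0,0,0,0,0,0,-1,0,0,0,0,0,0,-1,0,0,0,0,0,0,-1,0,0,0,0,0,0,-1,0,0,0,0,0,0,-1,0,0,0,0,0,0,-1])

```text
time: 28.42
ee_pos: [0.4586, -0.0614, 0.2481]
ee_rot: [0.04, 1.57, -0.04]
contact_force: [1.1, -0.2, -1.1]
gripper_width: 0.0158
```

```bash
python3 -c "
from h import *
info()
w=grab('wrist','i2'); np.savez('i2.npz',K=w['K'],T=w['world_from_camera'])
print(proj(w,[[.454,.035,.05],[.454,-.02,.054]]))
"
```

```text
t28.42 pos [ 0.4586 -0.0614  0.2481] jawyaw -2.90 tilt [0. 0.] w 0.0158 F [ 1.1 -0.2 -1.1] M [-0.15  0.03 -0.  ]
[[306.91146357  81.17195814]
 [309.94902056 139.94496318]]
```

View pics/i2.png

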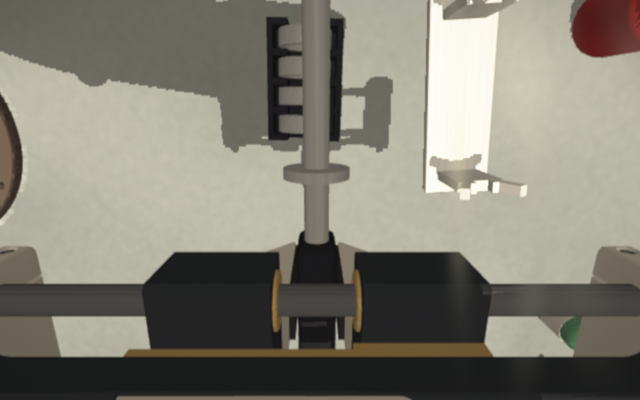

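```bash
python3 -c "
from h import *
im=cv2.imread('pics/i2.png')
d=np.load('i2.npz'); c={'K':d['K'],'world_from_camera':d['T'],'pixels':im}
# draw model
def top(x,y,a):
    a=np.radians(a);ca,sa=np.cos(a),np.sin(a)
    P=np.array([[.055,.038],[.055,-.038],[-.055,-.038],[-.055,.038]])@np.array([[ca,sa],[-sa,ca]])
    return np.c_[P+[x,y],np.full(4,.054)]
for n,uv in (('NL',(268,140)),('FL',(267,17)),('NR',(341,140)),('FR',(343,18))): print(n,unproj(c,uv,.054).round(4))
im2=draw(c,top(.4545,.035,87.1))
z=lambda i:cv2.resize(i[0:160,240:400],(400,400),interpolation=cv2.INTER_CUBIC)
cv2.imwrite('pics/i3.png',np.hstack([z(im),z(im2)]))
"
```

```text
NL [ 0.4127 -0.018   0.054 ]
FL [0.4213 0.091  0.054 ]
NR [ 0.4846 -0.0215  0.054 ]
FR [0.4896 0.0868 0.054 ]
```

View pics/i3.png

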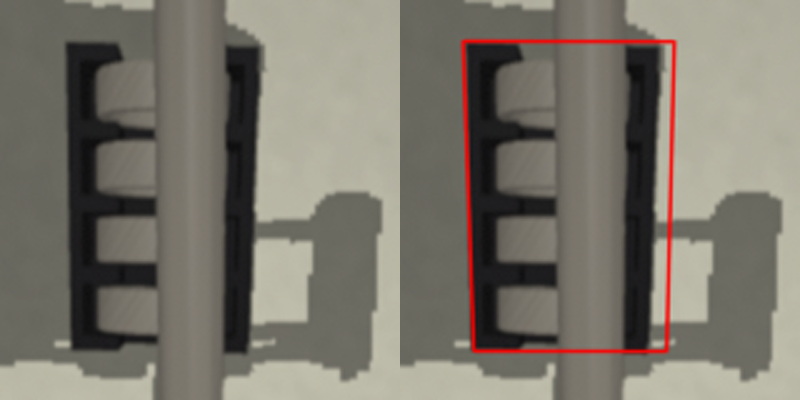

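```bash
python3 -c "
from h import *
d=np.load('i2.npz'); c={'K':d['K'],'world_from_camera':d['T']}
for uv in ((304.8,32),(303.8,124)): print(unproj(c,uv,.045))
for v in (85,165,240,310): 
  for n,u in (('L',96),): print(unproj(c,(240+u*.4,v*.4),.045))
w=grab('side')
print(proj(w,[[.452,-.02,.045],[.452,.035,.045]]))
im=w['pixels']; im=draw(w,np.array([[.4487,-.0198,.045],[.4555,.0889,.045]]),im,closed=False)
cv2.imwrite('pics/i4.png',cv2.resize(np.hstack([cv2.imread('pics/a_side.png')[190:260,225:305],im[190:260,225:305]]),(800,350),interpolation=cv2.INTER_CUBIC))
"
```

```text
[0.45436094 0.07867244 0.045     ]
[ 0.44851836 -0.00483524  0.045     ]
[0.4296264  0.07817341 0.045     ]
[0.42743604 0.0503274  0.045     ]
[0.42528782 0.02301716 0.045     ]
[ 0.42319443 -0.00359612  0.045     ]
[[269.20375854 227.46997388]
 [259.55787164 218.15003573]]
```

View pics/i4.png

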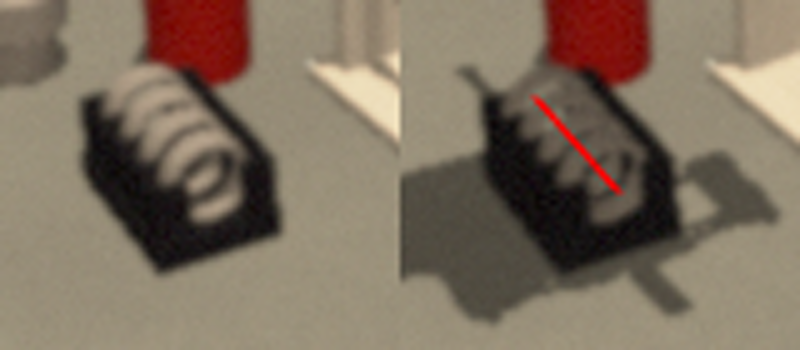

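```bash
python3 -c "
from h import *
go((.4324,-.2594,.156),down(np.radians(-3.7)))
"
```

```text
t28.52 pos [ 0.4586 -0.0612  0.2481] jawyaw -2.88 tilt [0. 0.] w 0.0158 F [-0.1  0.1 -1.6] M [-0.1  -0.    0.02]
turn [ 0.14  0.   -0.  ] | shift before-axes [ 2.3  -4.98 -0.41] | shift after-axes [ 2.3  -4.99 -0.33] mm world [ -26.2 -198.2  -92.1]
```

>>> step_arm(motion=[0.14,0,0,0,-0.4,0,-1,0,0,0,0,-0.8,-0.06,-1,0,0,0,0.3,-0.9,-0.07,-1,0,0,0,0.5,-0.9,-0.07,-1,0,0,0,0.5,-0.9,-0.07,-1,0,0,0,0.5,-0.7,-0.06,-1,0,0,0,0.4,-0.3,0,-1,0,0,0,0.1,-0.09,0,-1])

```text
time: 29.18
ee_pos: [0.4304, -0.2624, 0.1541]
ee_rot: [0.054, 1.573, -0.055]
contact_force: [-0.7, 0.1, -1.1]
gripper_width: 0.0158
```

>>> step_arm(motion=[0,0,0,0.5,0,0,-1,0,0,0,0.7,0,0,-1,0,0,0,0.7,0,0,-1,0,0,0,0.6,0,0,-1,0,0,0,0.4,0,0,-1,0,0,0,0.2,0,0,-1,0,0,0,0,0,0,-1,0,0,0,0,0,0,-1])

```text
time: 29.85
ee_pos: [0.4333, -0.2594, 0.0327]
ee_rot: [0.051, 1.57, -0.051]
contact_force: [0.9, -1.2, -0.4]
gripper_width: 0.0157
```

```bash
python3 -c "
from h import *
go((.4324,-.2594,.024),down(np.radians(-3.7)))
rodimg(0,'j1')
"
```

```text
t29.85 pos [ 0.4333 -0.2594  0.0327] jawyaw -3.69 tilt [0.02 0.  ] w 0.0157 F [ 0.9 -1.2 -0.4] M [-0.15  0.1  -0.07]
turn [ 0.  0. -0.] | shift before-axes [ 0.22 -0.   -0.02] | shift after-axes [ 0.22 -0.   -0.02] mm world [-0.9  0.  -8.7]
```

View pics/j1.png

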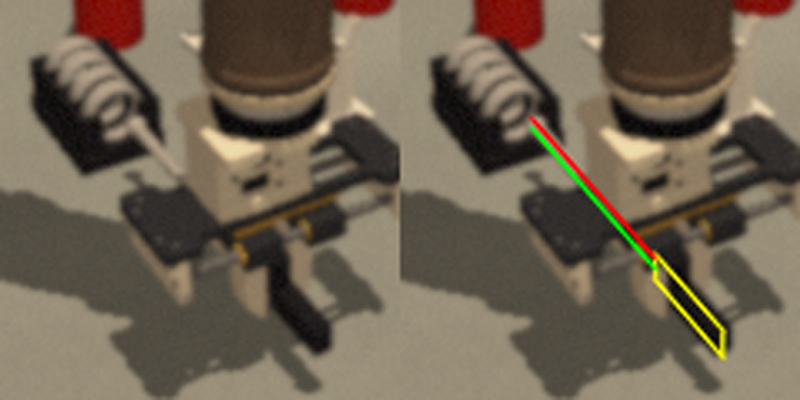

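View pics/j1_t.png

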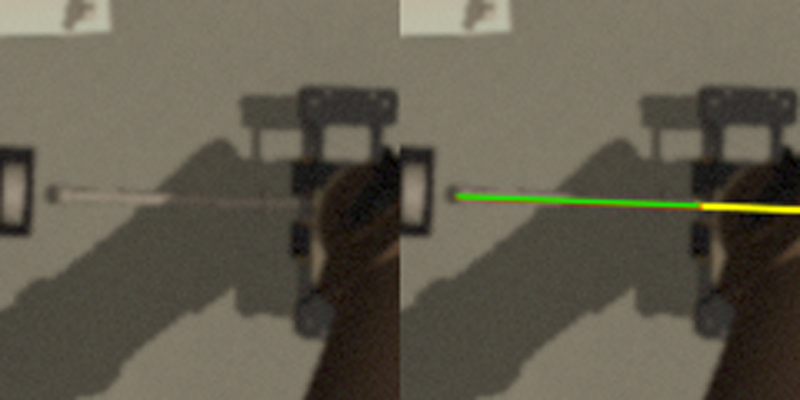

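>>> step_arm(motion=[0,0,0,0.1,0,-0.02,-1,0,0,0,0.11,0,0,-1,0,0,0,0,0,0,-1,0,0,0,0,0.1,0,-1,0,0,0,0,0.2,0,-1,0,0,0,0,0.3,0,-1,0,0,0,0,0.3,0,-1,0,0,0,0,0.2,0,-1])

```text
time: 30.62
ee_pos: [0.4349, -0.213, 0.0236]
ee_rot: [0.051, 1.571, -0.049]
contact_force: [0.0, 0.2, -0.4]
gripper_width: 0.0157
```

```bash
python3 -c "
from h import *
go((.4515-.121*.0645,.036-.121*.998,.024),down(np.radians(-3.7)))
rodimg(0,'j2')
"
```

```text
t30.62 pos [ 0.4349 -0.213   0.0236] jawyaw -3.62 tilt [-0.03  0.07] w 0.0157 F [ 0.   0.2 -0.4] M [-0.11  0.04 -0.01]
turn [ 0.01 -0.   -0.01] | shift before-axes [-0.01  3.21  0.02] | shift after-axes [-0.01  3.21  0.01] mm world [  8.8 128.2   0.4]
```

View pics/j2.png

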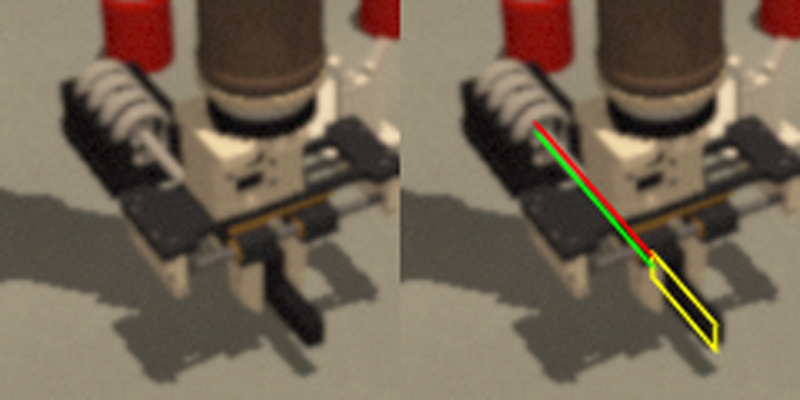

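Tip has entered the first ring, centred, no force. Continue.

>>> step_arm(motion=[0,0,0,0,0.2,0,-1,0,0,0,0,0.25,0,-1,0,0,0,0,0.3,0,-1,0,0,0,0,0.3,0,-1,0,0,0,0,0.3,0,-1,0,0,0,0,0.25,0,-1,0,0,0,0,0.1,0,-1,0,0,0,0,0,0,-1])

```text
time: 31.38
ee_pos: [0.4393, -0.1464, 0.0237]
ee_rot: [0.05, 1.57, -0.049]
contact_force: [0.6, 0.2, -1.1]
gripper_width: 0.0156
```

>>> step_arm(motion=[0,0,0,0,0.2,0,-1,0,0,0,0,0.25,0,-1,0,0,0,0,0.3,0,-1,0,0,0,0,0.3,0,-1,0,0,0,0,0.25,0,-1,0,0,0,0,0.15,0,-1,0,0,0,0,0.05,0,-1,0,0,0,0,0,0,-1])

```text
time: 32.05
ee_pos: [0.4432, -0.0873, 0.0237]
ee_rot: [0.05, 1.57, -0.05]
contact_force: [-0.3, -0.1, -1.2]
gripper_width: 0.016
```

```bash
python3 -c "
from h import *
go((.4515-.121*.0645,.036-.121*.998,.024),down(np.radians(-3.7)))
rodimg(0,'j3'); w=grab('wrist','j3w')
"
```

```text
t32.05 pos [ 0.4432 -0.0873  0.0237] jawyaw -3.65 tilt [0. 0.] w 0.0160 F [-0.3 -0.1 -1.2] M [-0.18  0.08  0.01]
turn [ 0.01  0.   -0.  ] | shift before-axes [-0.01  0.06  0.01] | shift after-axes [-0.01  0.06  0.01] mm world [0.5 2.5 0.3]
```

View pics/j3.png

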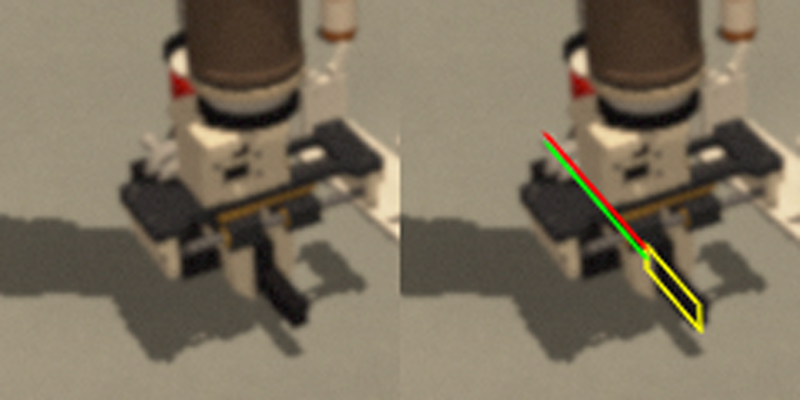

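View pics/j3w.png

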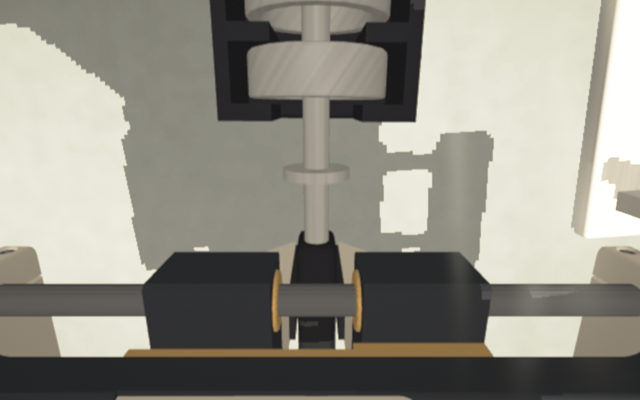

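View pics/j3_t.png

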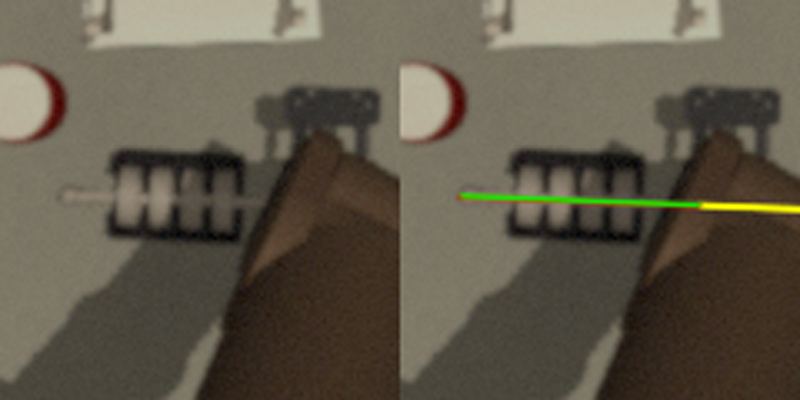

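>>> step_arm(motion=[0,0,0,-0.1,0,0,-1,0,0,0,-0.15,0,0,-1,0,0,0,-0.15,0,0,-1,0,0,0,-0.15,0,0,-1,0,0,0,-0.15,0,0,-1,0,0,0,-0.15,0,0,-1,0,0,0,-0.1,0,0,-1,0,0,0,0,0,0,-1])

```text
time: 32.87
ee_pos: [0.4437, -0.0877, 0.0627]
ee_rot: [0.051, 1.569, -0.05]
contact_force: [-0.4, -0.1, -2.4]
gripper_width: 0.0158
```

```bash
python3 -c "
from h import *
info()
rodimg(0,'k1'); w=grab('wrist','k1w')
"
```

```text
t32.87 pos [ 0.4437 -0.0877  0.0627] jawyaw -3.69 tilt [0.09 0.01] w 0.0158 F [-0.4 -0.1 -2.4] M [-0.28  0.03 -0.03]
```

View pics/k1w.png

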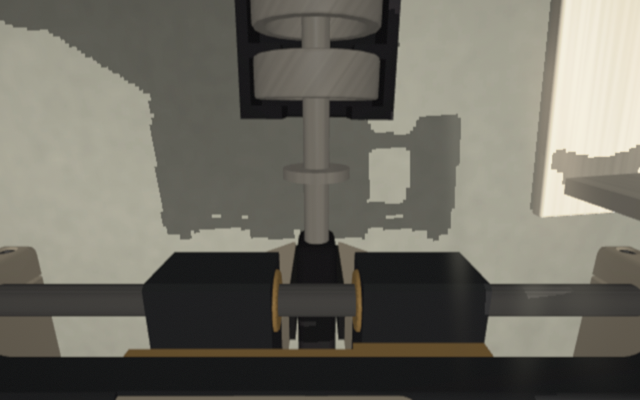

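View pics/k1.png

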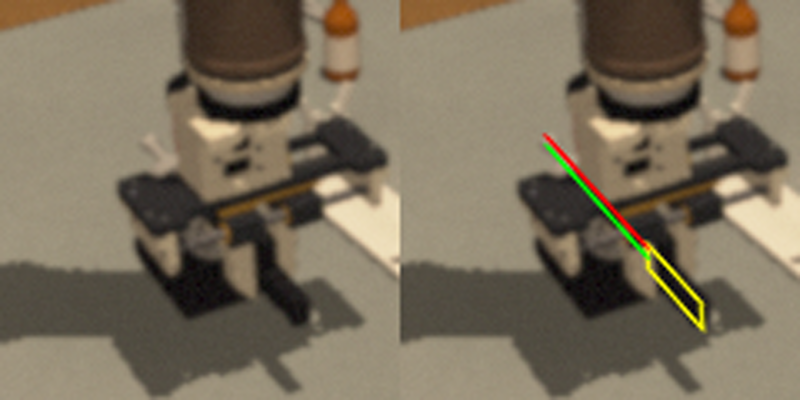

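>>> step_arm(motion=[0,0,0,-0.15,0,0,-1,0,0,0,-0.3,0,0,-1,0,0,0,-0.4,0,0,-1,0,0,0,-0.5,0,0,-1,0,0,0,-0.5,0,0,-1,0,0,0,-0.5,0,0,-1,0,0,0,-0.35,0,0,-1,0,0,0,-0.1,0,0,-1])

```text
time: 33.68
ee_pos: [0.444, -0.088, 0.1758]
ee_rot: [0.051, 1.567, -0.051]
contact_force: [1.5, -0.7, -1.4]
gripper_width: 0.0161
```

```bash
python3 -c "
from h import *
go((.6181,-.1041,.17),down(0))
rodimg(0,'k2'); w=grab('wrist','k2w')
"
```

```text
t33.68 pos [ 0.444  -0.088   0.1758] jawyaw -3.72 tilt [0.16 0.01] w 0.0161 F [ 1.5 -0.7 -1.4] M [-0.26 -0.01 -0.02]
turn [-0.62  0.03 -0.  ] | shift before-axes [ 0.16 -0.12  4.37] | shift after-axes [ 0.14 -0.4   4.35] mm world [174.1 -16.1  -5.8]
```

View pics/k2w.png

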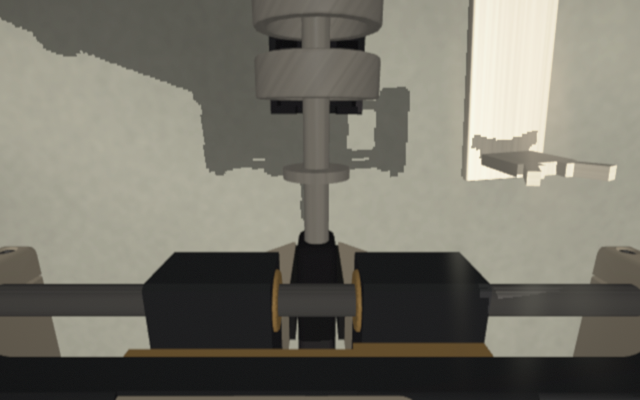

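View pics/k2_t.png

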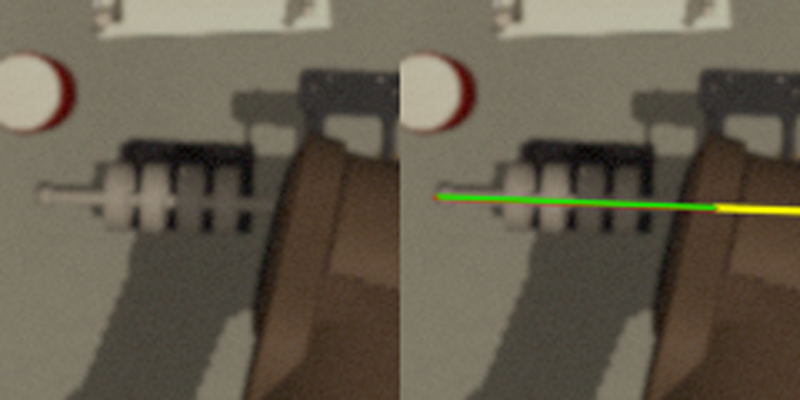

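>>> step_arm(motion=[-0.1,0,0,0,0,0.1,-1,-0.1,0,0,0,0,0.2,-1,-0.1,0,0,0,0,0.3,-1,-0.1,0,0,0,0,0.4,-1,-0.1,0,0,0,0,0.45,-1,-0.12,0,0,0,0,0.5,-1,0,0,0,0,0,0.5,-1,0,0,0,0,0,0.5,-1])

```text
time: 34.5
ee_pos: [0.5623, -0.0901, 0.1725]
ee_rot: [-0.001, 1.572, 0.001]
contact_force: [0.5, 0.6, -1.7]
gripper_width: 0.016
```

```bash
python3 -c "
from h import *
go((.6181,-.1041,.17),down(0))
"
```

```text
t34.50 pos [ 0.5623 -0.0901  0.1725] jawyaw 0.07 tilt [-0.08 -0.  ] w 0.0160 F [ 0.5  0.6 -1.7] M [-0.31 -0.01 -0.01]
turn [ 0.01 -0.01  0.  ] | shift before-axes [ 0.06 -0.35  1.39] | shift after-axes [ 0.06 -0.35  1.4 ] mm world [ 55.8 -14.   -2.5]
```

>>> step_arm(motion=[0,0,0,0,-0.05,0.4,-1,0,0,0,0,-0.1,0.35,-1,0,0,0,0,-0.1,0.25,-1,0,0,0,0,-0.05,0.15,-1,0,0,0,0,-0.05,0.1,-1,0,0,0,0,0,0.05,-1,0,0,0,0,0,0,-1,0,0,0,0,0,0,-1])

```text
time: 35.17
ee_pos: [0.6127, -0.1039, 0.1736]
ee_rot: [-0.0, 1.571, 0.001]
contact_force: [-0.0, -0.2, -2.3]
gripper_width: 0.0159
```

>>> step_arm(motion=[0,0,0,0,0,0,-1,0,0,0,0,0,0,-1,0,0,0,0,0,0,-1,0,0,0,0,0,0,-1,0,0,0,0,0,0,-1,0,0,0,0,0,0,-1,0,0,0,0,0,0,-1,0,0,0,0,0,0,-1])

```text
time: 35.83
ee_pos: [0.6131, -0.1041, 0.1738]
ee_rot: [-0.0, 1.571, 0.0]
contact_force: [0.2, 1.6, -1.9]
gripper_width: 0.0159
```

```bash
python3 -c "
from h import *
go((.6181,-.1041,.0531),down(0))
rodimg(0,'l1'); w=grab('wrist','l1w')
"
```

```text
t35.83 pos [ 0.6131 -0.1041  0.1738] jawyaw 0.01 tilt [0. 0.] w 0.0159 F [ 0.2  1.6 -1.9] M [-0.29  0.04  0.02]
turn [ 0.  0. -0.] | shift before-axes [3.02 0.   0.13] | shift after-axes [3.02 0.   0.13] mm world [   5.     0.  -120.7]
```

View pics/l1w.png

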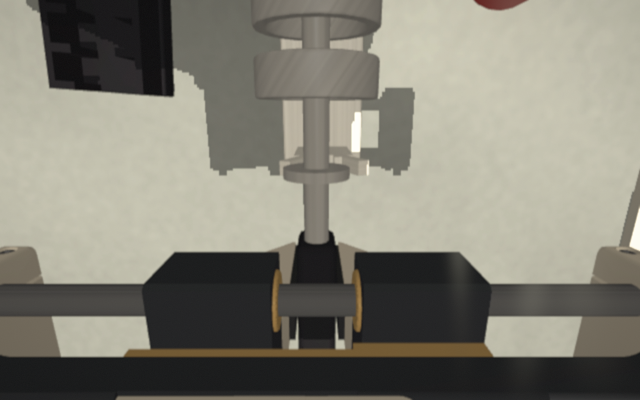

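View pics/l1_t.png

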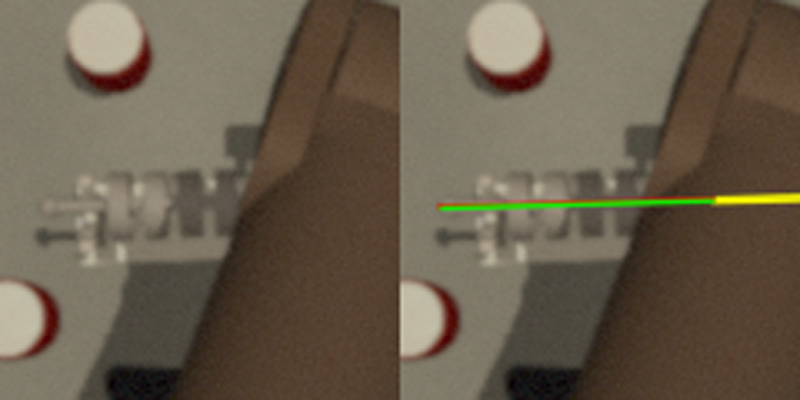

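View pics/l1.png

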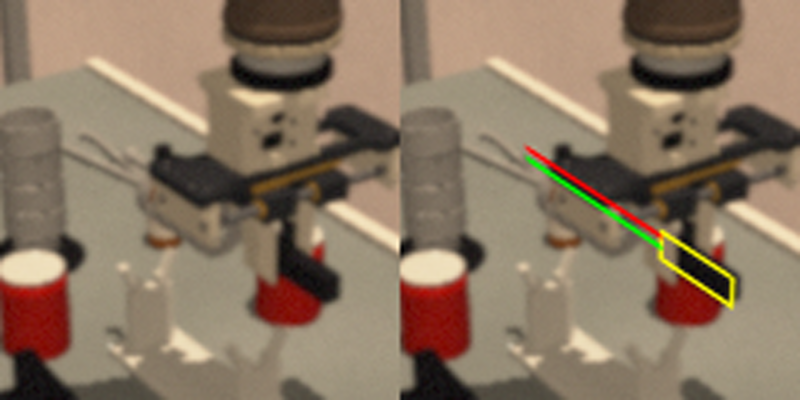

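>>> step_arm(motion=[0,0,0,0.1,0,0.06,-1,0,0,0,0.2,0,0.06,-1,0,0,0,0.3,0,0,-1,0,0,0,0.3,0,0,-1,0,0,0,0.3,0,0,-1,0,0,0,0.3,0,0,-1,0,0,0,0.2,0,0,-1,0,0,0,0.1,0,0,-1])

```text
time: 36.65
ee_pos: [0.6169, -0.104, 0.0998]
ee_rot: [0.0, 1.573, 0.0]
contact_force: [-0.4, 0.4, -1.7]
gripper_width: 0.0153
```

```bash
python3 -c "
from h import *
go((.6181,-.1041,.0531),down(0))
rodimg(0,'l2'); w=grab('wrist','l2w')
"
```

```text
t36.65 pos [ 0.6169 -0.104   0.0998] jawyaw 0.00 tilt [-0.14  0.01] w 0.0153 F [-0.4  0.4 -1.7] M [-0.31  0.13 -0.01]
turn [ 0.   -0.02 -0.  ] | shift before-axes [ 1.17 -0.    0.03] | shift after-axes [ 1.17 -0.    0.03] mm world [  1.2  -0.1 -46.7]
```

View pics/l2w.png

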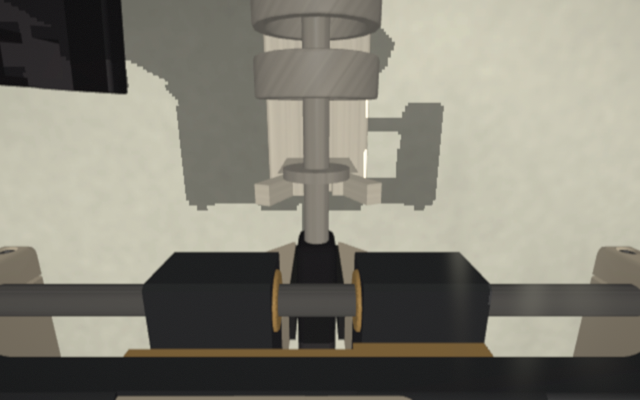

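View pics/l2_t.png

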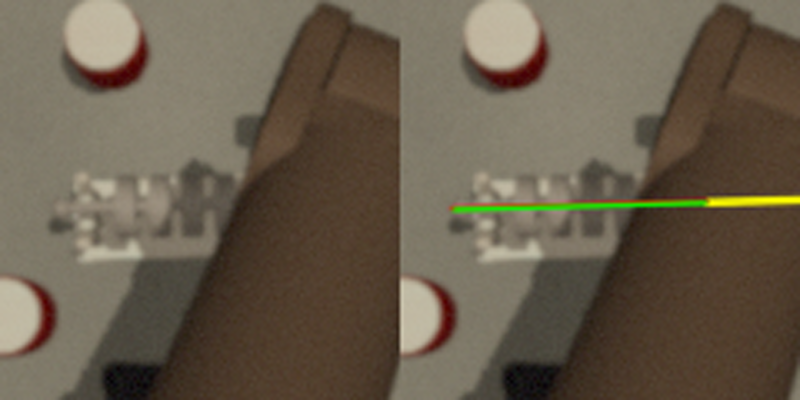

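Aligned with the notches; lower the rest slowly.

>>> step_arm(motion=[0,0,0,0.2,0,0.02,-1,0,0,0,0.2,0,0,-1,0,0,0,0.2,0,0,-1,0,0,0,0.2,0,0,-1,0,0,0,0.15,0,0,-1,0,0,0,0.1,0,0,-1,0,0,0,0.05,0,0,-1,0,0,0,0,0,0,-1])

```text
time: 37.47
ee_pos: [0.6184, -0.1041, 0.0572]
ee_rot: [-0.0, 1.572, 0.0]
contact_force: [-0.3, 0.7, -2.0]
gripper_width: 0.0159
```

```bash
python3 -c "
from h import *
go((.6181,-.1041,.0531),down(0))
rodimg(0,'l3'); w=grab('wrist','l3w')
"
```

```text
t37.47 pos [ 0.6184 -0.1041  0.0572] jawyaw 0.01 tilt [-0.05  0.  ] w 0.0159 F [-0.3  0.7 -2. ] M [-0.3   0.07  0.02]
turn [ 0.   -0.01 -0.  ] | shift before-axes [ 0.1  -0.   -0.01] | shift after-axes [ 0.1  -0.   -0.01] mm world [-0.3 -0.  -4.1]
```

View pics/l3w.png

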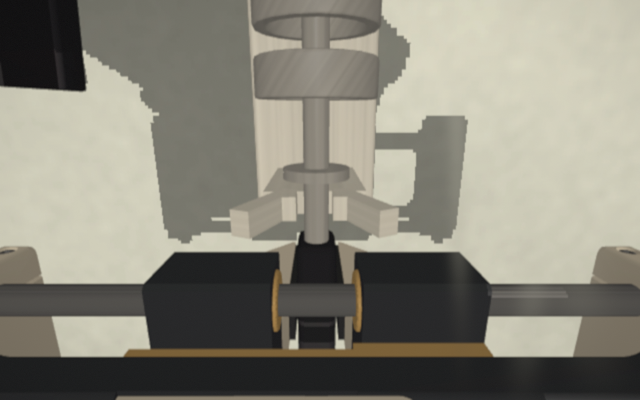

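View pics/l3.png

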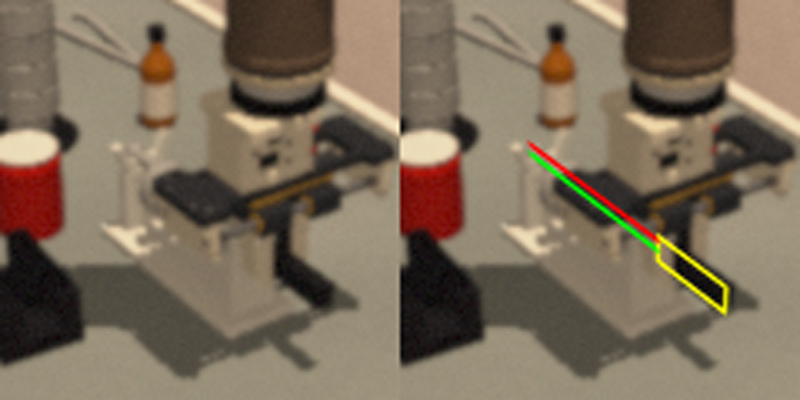

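Good; 4 mm to go, then settle.

>>> step_arm(motion=[0,0,0,0.04,0,0,-1,0,0,0,0.03,0,0,-1,0,0,0,0.03,0,0,-1,0,0,0,0.02,0,0,-1,0,0,0,0,0,0,-1,0,0,0,0,0,0,-1,0,0,0,0,0,0,-1,0,0,0,0,0,0,-1])

```text
time: 38.28
ee_pos: [0.6187, -0.1041, 0.0531]
ee_rot: [-0.0, 1.571, 0.0]
contact_force: [-1.0, 0.3, 0.0]
gripper_width: 0.0155
```

>>> step_arm(motion=[0,0,0,0,0,0,-0.8,0,0,0,0,0,0,-0.6,0,0,0,0,0,0,-0.4,0,0,0,0,0,0,-0.2,0,0,0,0,0,0,0,0,0,0,0,0,0,0,0,0,0,0,0,0,0,0,0,0,0,0,0,0])

```text
time: 38.95
ee_pos: [0.6187, -0.1041, 0.053]
ee_rot: [-0.0, 1.571, 0.0]
contact_force: [0.6, 0.1, -0.5]
gripper_width: 0.0454
```

>>> step_arm(motion=[0,0,0,-0.2,0,0,0,0,0,0,-0.4,0,0,0,0,0,0,-0.7,0,0,0,0,0,0,-0.8,0,0,0,0,0,0,-0.8,0,0,0,0,0,0,-0.8,0,0,0,0,0,0,-0.7,-0.4,0,0,0,0,0,0,-0.4,0,0])

```text
time: 39.62
ee_pos: [0.6215, -0.1365, 0.2359]
ee_rot: [-0.002, 1.562, 0.001]
contact_force: [1.1, -1.4, -0.1]
gripper_width: 0.046
```

```bash
python3 -c "
from h import *
info()
w=grab('wrist','m1w')
"
```

```text
t39.62 pos [ 0.6215 -0.1365  0.2359] jawyaw 0.13 tilt [ 0.53 -0.04] w 0.0460 F [ 1.1 -1.4 -0.1] M [-0.24 -0.01 -0.01]
```

View pics/m1w.png

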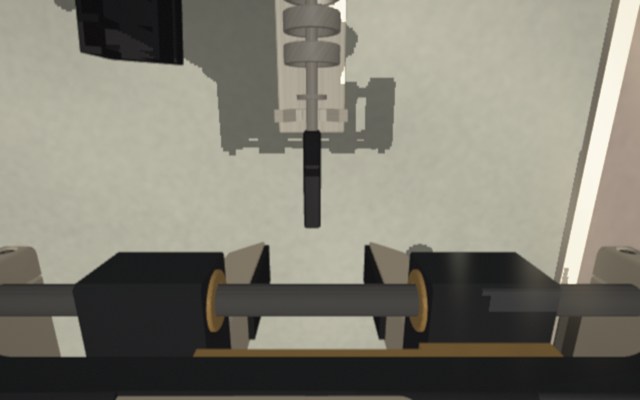

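>>> step_arm(motion=[0,0,0,0,-0.5,0,0,0,0,0,0,-0.8,-0.3,0,0,0,0,0,-0.8,-0.6,0,0,0,0,0,-0.8,-0.6,0,0,0,0,0,-0.8,-0.6,0,0,0,0,0,-0.8,-0.6,0,0,0,0,0,-0.5,-0.5,0,0,0,0,0,0,0,0])

```text
time: 40.33
ee_pos: [0.4845, -0.3426, 0.23]
ee_rot: [0.006, 1.572, -0.01]
contact_force: [0.0, -0.1, -0.1]
gripper_width: 0.0459
```

```bash
python3 -c "
from h import *
info()
t=grab('top');s=grab('side')
cv2.imwrite('pics/n1.png',cv2.resize(t['pixels'][120:290,160:360],(800,600),interpolation=cv2.INTER_CUBIC))
cv2.imwrite('pics/n2.png',cv2.resize(s['pixels'][100:290,190:430],(800,600),interpolation=cv2.INTER_CUBIC))
cv2.imwrite('pics/n3.png',t['pixels'])
"
```

```text
t40.33 pos [ 0.4845 -0.3426  0.23  ] jawyaw -0.58 tilt [-0.08 -0.17] w 0.0459 F [ 0.  -0.1 -0.1] M [-0.05  0.11 -0.04]
```

View pics/n1.png

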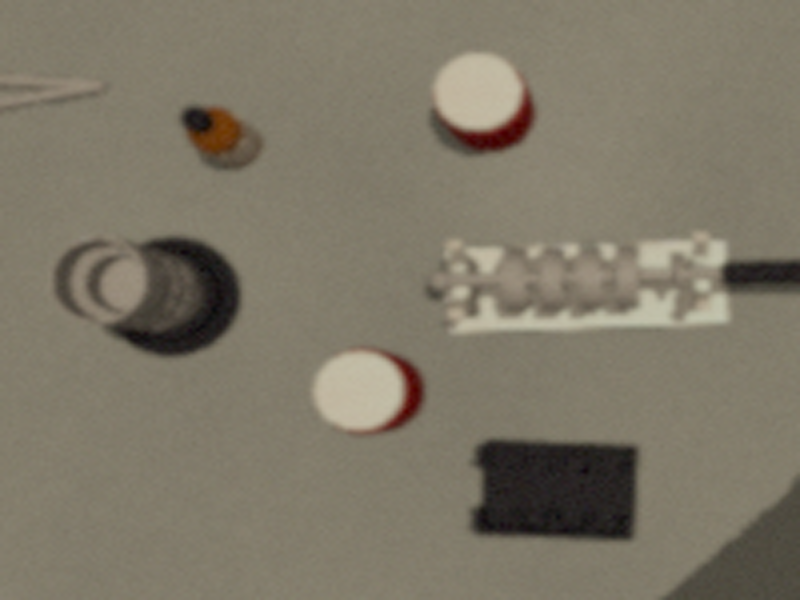

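View pics/n2.png

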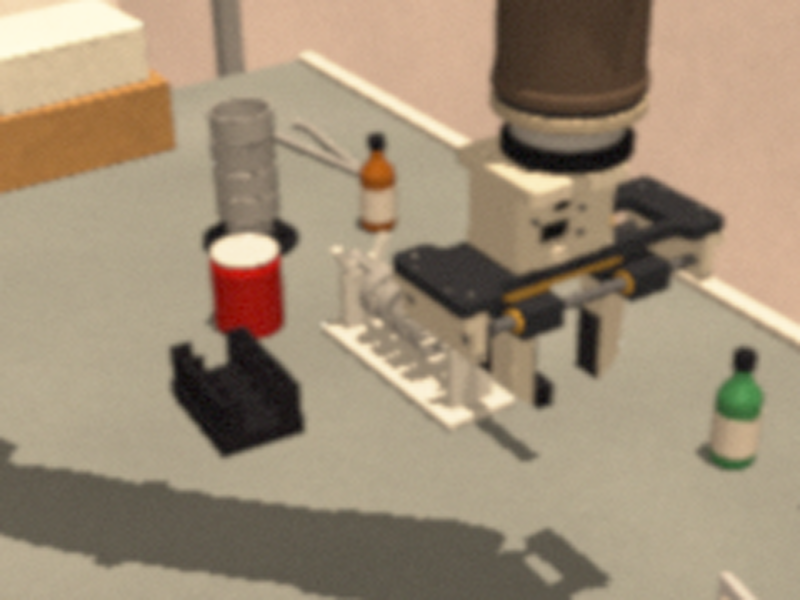

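View pics/n3.png

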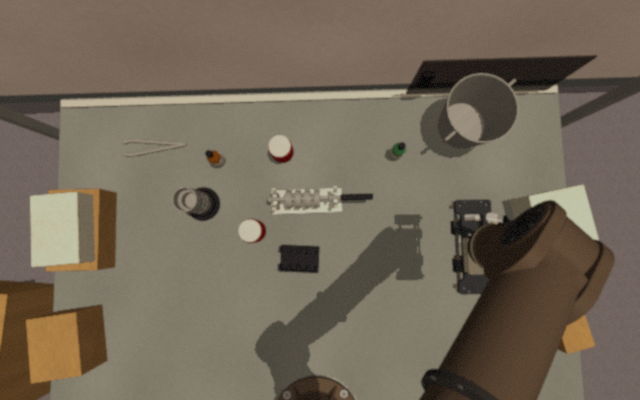

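```bash
python3 -c "
from h import *
print(bot.finish_job()); info()
"
```

```text
the job is handed in; nothing more can be done
None
the job is handed in; nothing more can be done
```

The bar set is made up and handed in at about 40 s of the 200 s allowed.

- **Tumblers:** All three loose tumblers are nested on the one in the cup seat. Each landed within about 1 mm of the expected height. The last pictures show the stack of four standing upright.
- **Rod and rings:** I threaded the rod through all four napkin rings and lifted them off together. It lies back in the cradle with its handle at the same end. The last top view shows the four rings hanging between the posts, the rack empty and the rod in both notches.
- **Left alone:** The cans, bottles and card holder were not touched. The cans and bottles stand as before in the last pictures. The arm partly covered the card holder in the last top view, so I did not see all of it at the end.

**Forces:** Contact forces stayed below about 8 N in every reading I took.

**Checks that disagreed:** The rack's width and yaw came out a few millimetres and degrees apart between camera views. I lined up on the rings themselves instead, and the rod went through without measurable contact. The third tumbler showed about 4 N of side force as it seated, but it stood straight after release.

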